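Set up the inspection lamp over the circuit board

ROBOT

A 6-joint arm with a two-finger parallel gripper is mounted at the origin on the work surface. World frame = base frame: x ahead of the robot, y to its left, z up, the work surface at z = 0. Lengths are in m, angles in rad, forces in N, time in s.
With the tool pointing down it reaches from about 0.35 to 0.775 m from the base axis. Payload 7.3 kg.
Tool frame: the origin (TCP) lies at the very end of the fingers, on their centre line; the grasp point (between the pads) lies 19 mm behind it; x points along the fingers, y is the direction in which the jaws open and shut, and the axes are right-handed (so a half turn about x gives the same grasp; the last joint's range is limited). The gripper opens to 92 mm and grips with 3 to 60 N. Pads are 19 mm wide; open, the fingers measure 130 mm over their backs; the gripper's body (75 mm by 190 mm) begins 47 mm behind the grasp point.
Start: joints at [-1.413, 0.342, 1.524, -0, 1.275, -0.146], TCP at [0.157, -0.501, 0.206] pointing down, gripper open.
Joint ranges: [-2.53, 2.53], [-0.77, 2.02], [0.04, 2.7], [-1, 4.14], [0.28, 2.66], [-3.11, 3.11]. Speed limits (rad/s): [2.57, 2.57, 3.14, 3.14, 3.14, 3.14].

INTERFACE

Orientations are given as [roll, pitch, yaw] about the fixed x, y, z axes, in that order (R = Rz(yaw) Ry(pitch) Rx(roll)).
In Python, from cell import robot gives the robot as it stands.
- The arm moves only by the tool play_rows, never from a script. Its argument "moves" is a list that holds one entry, the list of rows, each a list of 5 numbers: the shift along the tool's x, y, z in m, then the turn about the tool's x in degrees, then the opening, from -1 (shut) to 1 (fully open), so that 0 is half open. A call has exactly 10 rows; each row shifts and turns the pose as measured when the row begins, along the tool's axes as they then stand; what a row does not reach is not made up. A row lasts 1/10 s, in which the tool goes at most 50 mm and 8.59 degrees, less where a joint would pass 70% of its speed; a pose out of reach is approached as far as the arm can. A call with a gripper value outside its range is refused whole. The fingers move at their own pace and stop on an object; "grip_force" is the grip in N (left out, the last holds). Time passes only in rows, so rows that do not move let the fingers close, or fill a call up. It gives the time, the measured TCP pose, the force and the opening at its end, in the units of the state.
- robot.observe(): the state, without advancing time (a new reading comes with each control period).
- robot.read_camera(name): name is "scene" or "top" or "wrist"; returns the picture (384x512x3 uint8, red, green, blue); there is no depth.
- robot.get_calibration(name): a dict with "mtx" (3x3 intrinsics, pixels), "view" (4x4, takes a point from world to camera coordinates). Camera axes: x right, y up, looking along -z (the intrinsics and any distortion apply to the point x, -y, -z); pixel columns grow to the right and rows downward; lengths in m; the calibration is good to about 2 mm. A picture is of the moment at which its call begins: read the wrist's pose just before it. get_calibration takes no time and is no camera call; for the wrist camera it gives the pose at the moment of the call.
- robot.hand_in(): hands the job in, once; it reports no verdict.
Trained networks look in the newest picture that a camera, given by its name, has taken for a name from the list of things; names that differ only in an ending like _2 or _b are one class to them, and where a whole thing is asked for, a point or a joint stands for the part that bears it (a point fixed in the world has none). Each returns a list of dicts, best first, with "score" (0 to 1); they miss things now and then, are a little off and sometimes report something else, mostly with a low value. They report only what shows in the picture. A call takes as long as a camera call.
- robot.spot_in(camera, label): "point" ([column, row] in pixels, amid what is visible of it).
The state is a dict: "time": time; "qpos": joint angles; "qvel": joint speeds; "joint_efforts": joint torques, N m; "tool_pos": TCP position; "tool_rot": TCP orientation; "contact_force": force on the tool from outside, world axes, zero at the start; "torque": the same for the moment, N m; "opening": finger opening in m.
Only numpy, scipy, OpenCV 4.12 (cv2) and the standard library are available. Lean on these libraries where they do the work, as an engineer would, in place of code of your own. Each camera call takes 0.05 s, during which the arm holds its last target.

TASK

Set up the inspection lamp for work on the circuit board: pull the lamp head up until the lock button of its post clicks out, and gently roll the ribbed dimmer wheel on its base to the fifth click up from off. Leave the other things on the bench where they are.

Things in the scene. Friction and masses are not known exactly. Their poses are not given: they have to be found in the camera images.
- lamp: bench inspection lamp: heavy grey base, 110 (x) x 230 (y) x 46 mm high, that stays put on the bench. Origin: centre of the base's underside; x points away from the operator, y to the operator's left, z up. Post at y = +70 mm; dimmer wheel sticking out of the base's top at x = -20, y = -75 mm.
- lamp_post (a point): top centre of the lamp post's fixed outer tube, 22 mm across, 185 mm above the bench. A 16 mm inner tube slides up out of it and carries the lamp head. The lock hole is on its -y side (towards the wheel), 20 mm below this point.
- head_hub (a point): centre of the grey block on top of the post, 30 (lamp x) x 50 (lamp y) x 30 mm high: the place to grip the lamp head, fingers on its two flat x sides, nothing above it. A slim light bar (24 mm wide, 14 mm thick) runs from it 220 mm to +y, over the circuit board. Moves with the head; axes as the lamp's.
- head (a joint): how far the head is pulled up, m: 0 = all the way down (hub centre 220 mm above the bench). Stiff sliding fit: it takes 10 to 14 N to pull up and stays where it is left. At 0.075 (0.074 to 0.077) the lock button springs out; from then on the post is locked both up and down.
- lock_button (a joint): travel of the post's spring lock button, m: 0 = held inside the tube, 0.0065 = clicked fully out, standing 4 mm proud of the outer tube at the lock hole. A steel button 7 mm across.
- dimmer_axle (a point): centre of the dimmer thumbwheel, on its level axle, 42 mm above the bench. Black, 44 mm across its ribs, 14 mm wide (lamp y); 24 ribs 2 mm high, 15 degrees apart, one per click; the one white rib is the index. Its top is 64 mm above the bench, 18 mm above the base. Fixed round cheeks of radius 17 mm with nine ticks flank it. The y axis is the axle; x and z turn with the wheel.
- dimmer (a joint): wheel angle, rad: 0 = off, at its stop; grows as the wheel's top rolls away from the operator (lamp +x). Clicks every 0.2618 (5.8 mm at the rim) up to the 8th, 2.094, the other stop. White rib: at off 60 degrees from straight up towards the operator, at the 5th click (1.309) 15 degrees past it. About 2 N along the rim passes a click: press with 5 to 10 N; let go, it drops into the nearest.
- board_holder: low steel board holder with a green circuit board clamped on it, 150 x 106 x 50 mm, stands under the lamp's light bar; origin at the centre of its underside. Leave it alone.
- meter: black handheld meter with a grey face, 160 x 82 x 45 mm, lying to the right of the lamp's base; origin at the centre of its underside. Leave it alone.
- adapter_large: black power brick, 125 x 62 x 40 mm, behind the lamp's base; origin at the centre of its underside. Leave it alone.
- adapter_small: small black plug-in power supply, 72 x 50 x 43 mm, behind the lamp's post; origin at the centre of its underside. Leave it alone.
- screwdriver: screwdriver with a grey handle, 190 mm long, lying in front of the lamp's base; its body origin is in the middle of its length, its x axis runs along it. Leave it alone.
- parts_tray: white open tray with compartments, 85 x 120 x 28 mm, in front of the lamp's base on the wheel's side; origin at the centre of its underside. Leave it alone.

How it is judged:
At the end, for the whole second after the job is handed in: The lock button is out (more than 4 mm of its 6.5 mm travel) with the head 70 to 80 mm up, the dimmer wheel rests at its fifth click from off (1.309 rad, give or take 0.08 rad), and none of the other things on the bench is more than 30 mm from where it started (value of joint lock_button above 0.004 m and value of joint head between 0.07 and 0.08 m and value of joint dimmer between 1.229 and 1.389 rad and velocity of joint dimmer between -0.05 and 0.05 rad/s and distance of each of board_holder, meter, adapter_large, adapter_small, screwdriver, parts_tray from where it was at the start of the episode below 0.03 m); the robot touches nothing.
It fails at once if one of the other things on the bench pushed more than 30 mm from its place (distance of any of board_holder, meter, adapter_large, adapter_small, screwdriver, parts_tray from where it was at the start of the episode above 0.03 m).
It fails at once if dimmer wheel pressed so hard that it would break (over 60 N) (contact force between the fingers and dimmer above 60 N).
It also fails if it takes over 54 s, if anything falls off the work surface, if the arm or the gripper's body presses on something with over 40 N, if the wrist force passes 120 N, or if a joint passes its speed limit or range.

## Working session

There is one attempt and no reset: what is moved stays moved. The work goes in short steps, Python scripts to look and compute and a tool call to move; the robot and the scene stay as the last step left them, time stands still between calls to the robot, and variables do not carry over. Pictures are saved under pics/ and viewed, and the job is handed in when it is done.

Besides the shell and the picture viewer there is one more tool, called after ">>>" in YAML: its name, and indented under it one key for each argument. play_rows: Moves the arm, as the interface text tells. Its arguments: {"type":"object","properties":{"moves":{"type":"array"},"grip_force":{"type":"number"}},"required":["moves"]}

```bash
ls; mkdir -p pics; python3 - <<'E'
from cell import robot
import cv2,numpy as np
s=robot.observe()
print({k:np.round(v,3) for k,v in s.items()})
for c in ["scene","top","wrist"]:
    im=robot.read_camera(c); cv2.imwrite(f"pics/{c}0.png",im[:,:,::-1])
    for l in ["lamp","head_hub","dimmer_axle","lamp_post"]:
        print(c,l,[(np.round(d["point"]),round(d["score"],2)) for d in robot.spot_in(c,l)[:2]])
E
```

```text
pics
{'time': np.float64(0.0), 'qpos': array([-1.413,  0.343,  1.525, -0.   ,  1.275, -0.146]), 'qvel': array([ 0.   ,  0.003, -0.   , -0.001,  0.   ,  0.   ]), 'joint_efforts': array([-2.0000e-03, -4.3125e+01, -2.4421e+01,  7.2000e-02,  5.6000e-02,
       -0.0000e+00]), 'tool_pos': array([ 0.157, -0.501,  0.205]), 'tool_rot': array([-1.706,  1.569,  1.739]), 'contact_force': array([ 0.115, -0.382,  0.258]), 'torque': array([-0.024, -0.015, -0.007]), 'opening': np.float64(0.092)}
scene lamp [(array([257., 246.]), 0.55)]
scene head_hub [(array([279., 150.]), 0.9), (array([257., 244.]), 0.18)]
scene dimmer_axle [(array([224., 265.]), 0.61)]
scene lamp_post [(array([259., 245.]), 0.77)]
top lamp [(array([253., 178.]), 0.88)]
top head_hub [(array([198., 183.]), 0.76), (array([242., 139.]), 0.54)]
top dimmer_axle [(array([295., 174.]), 0.65)]
top lamp_post [(array([256., 180.]), 0.89)]
wrist lamp []
wrist head_hub []
wrist dimmer_axle []
wrist lamp_post []
```

View pics/scene0.png

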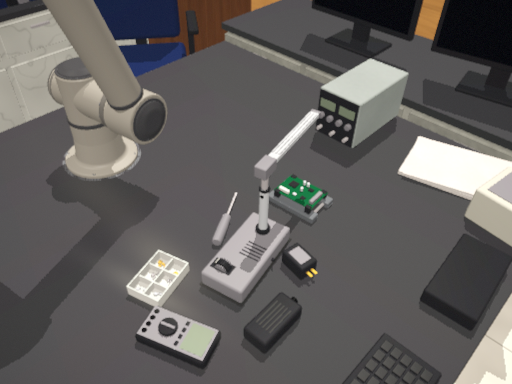

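View pics/top0.png

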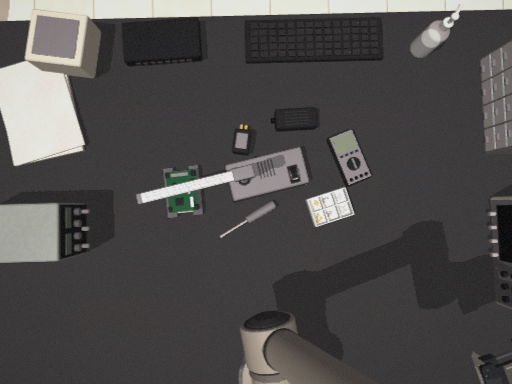

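```bash
python3 - <<'E'
from cell import robot
import numpy as np
np.set_printoptions(precision=4,suppress=True)
for c in ["scene","top","wrist"]:
    k=robot.get_calibration(c); print(c,k)
E
```

```text
scene {'mtx': array([[455.9118,   0.    , 253.2408],
       [  0.    , 455.9118, 192.0755],
       [  0.    ,   0.    ,   1.    ]]), 'view': array([[ 0.7241,  0.6895,  0.0143, -0.463 ],
       [-0.4713,  0.4796,  0.7402,  0.1142],
       [ 0.5035, -0.5428,  0.6722, -1.4006],
       [ 0.    ,  0.    ,  0.    ,  1.    ]])}
top {'mtx': array([[360.7453,   0.    , 249.1333],
       [  0.    , 360.7453, 190.3495],
       [  0.    ,   0.    ,   1.    ]]), 'view': array([[-0.0273, -0.9996,  0.0069,  0.0851],
       [ 0.9988, -0.027 ,  0.0413, -0.5563],
       [-0.0411,  0.008 ,  0.9991, -1.0739],
       [ 0.    ,  0.    ,  0.    ,  1.    ]])}
wrist {'mtx': array([[270.1913,   0.    , 253.6064],
       [  0.    , 270.1913, 191.04  ],
       [  0.    ,   0.    ,   1.    ]]), 'view': array([[ 0.2992, -0.9542, -0.0004, -0.524 ],
       [ 0.9172,  0.2878, -0.2756,  0.0357],
       [ 0.2631,  0.0821,  0.9613, -0.3906],
       [ 0.    ,  0.    ,  0.    ,  1.    ]])}
```

```bash
python3 - <<'E'
import cv2,numpy as np
a=cv2.imread("pics/top0.png")[135:215,205:325]; cv2.imwrite("pics/topz.png",cv2.resize(a,None,fx=6.5,fy=6.5,interpolation=cv2.INTER_CUBIC))
a=cv2.imread("pics/scene0.png")[140:310,190:330]; cv2.imwrite("pics/scenez.png",cv2.resize(a,None,fx=3.5,fy=3.5,interpolation=cv2.INTER_CUBIC))
E
```

```text
(no output)
```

View pics/topz.png

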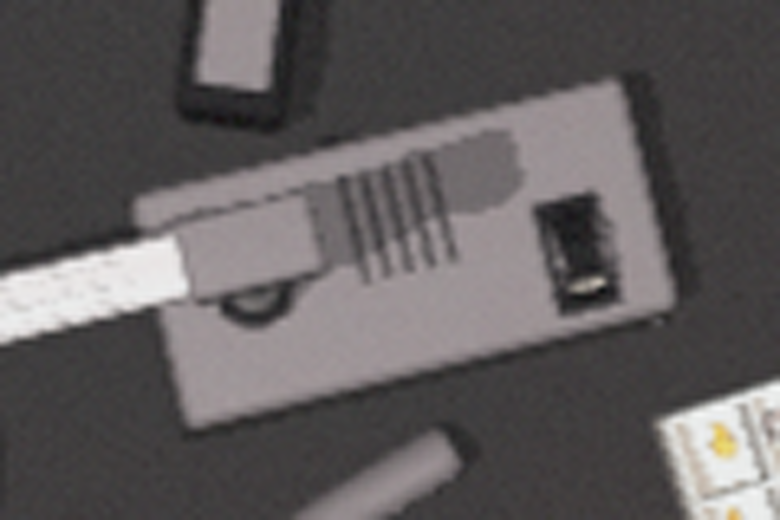

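View pics/scenez.png

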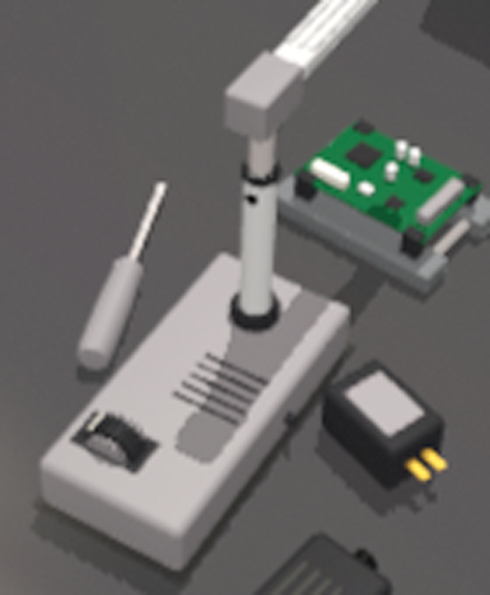

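```bash
cat > h.py <<'E'
from cell import robot
import cv2,numpy as np
np.set_printoptions(precision=4,suppress=True)
def ray(c,px,z,k=None):
    k=k or robot.get_calibration(c)
    p=np.linalg.inv(k["mtx"])@np.array([px[0],px[1],1.])
    d=np.array([p[0],-p[1],-p[2]]); V=k["view"]; R=V[:3,:3]; o=-R.T@V[:3,3]; d=R.T@d
    return o+d*(z-o[2])/d[2]
def proj(c,P,k=None):
    k=k or robot.get_calibration(c)
    q=k["view"]@np.r_[P,1]; q=k["mtx"]@np.array([q[0],-q[1],-q[2]]); return q[:2]/q[2]
E
python3 - <<'E'
from h import *
t=lambda u,v:((u+.5)/6.5-.5+205,(v+.5)/6.5-.5+135)
C=[ray("top",t(*p),.046) for p in [(135,200),(190,428),(675,305),(620,80)]]
for p in C: print(p)
print("c",np.mean(C,0)); 
print([np.linalg.norm(C[i]-C[i-1]) for i in range(4)])
yv=(C[0]+C[1]-C[2]-C[3])[:2]; print("yaw y-axis",np.degrees(np.arctan2(yv[1],yv[0]))-90)
xv=(C[0]+C[3]-C[2]-C[1])[:2]; print("xaxis",np.degrees(np.arctan2(xv[1],xv[0])))
H=[ray("top",t(*p),.235) for p in [(175,228),(305,190),(325,265),(190,303)]]
for p in H: print("hub",p)
print(np.mean(H,0))
W=ray("top",t(580,252),.055);print("wheel",W)
yaw=np.arctan2(xv[1],xv[0]); c=np.mean(C,0)
y2=np.arctan2(-yv[0],yv[1]); yaw=(2*y2+yaw)/3
R=np.array([[np.cos(yaw),-np.sin(yaw)],[np.sin(yaw),np.cos(yaw)]])
for n,P in dict(hub=(0,.07,.22),post=(0,.07,.185),wheel=(-.02,-.075,.042),wtop=(-.02,-.075,.064),light=(0,.31,.22)).items():
    w=np.r_[c[:2]+R@P[:2],P[2]]; print(n,w,proj("top",w),proj("scene",w))
print("yaw",np.degrees(yaw))
E
```

```text
[0.6319 0.1376 0.046 ]
[0.5289 0.1156 0.046 ]
[ 0.5781 -0.1034  0.046 ]
[ 0.6803 -0.0821  0.046 ]
c [0.6048 0.0169 0.046 ]
[np.float64(0.22497287763374624), np.float64(0.10531082292361636), np.float64(0.22443853734958213), np.float64(0.10438331215267406)]
yaw y-axis 12.555119357767836
xaxis 11.942726640240647
hub [0.5999 0.1126 0.235 ]
hub [0.6126 0.0643 0.235 ]
hub [0.5848 0.0578 0.235 ]
hub [0.5721 0.1077 0.235 ]
[0.5923 0.0856 0.235 ]
wheel [ 0.6024 -0.0603  0.055 ]
hub [0.5898 0.0853 0.22  ] [243.0624 174.0795] [265.0962 173.8937]
post [0.5898 0.0853 0.185 ] [243.1992 175.2743] [264.6012 185.8276]
wheel [ 0.6013 -0.0606  0.042 ] [293.3423 174.0917] [222.9863 265.5951]
wtop [ 0.6013 -0.0606  0.064 ] [294.3342 173.4299] [222.6892 259.3941]
light [0.5385 0.3198 0.22  ] [146.8433 197.7949] [312.6543 122.3822]
yaw 12.350988451925431
```

```bash
cat >> h.py <<'E'
from scipy.spatial.transform import Rotation as Rn
def rot(s): return Rn.from_euler("xyz",s["tool_rot"]).as_matrix()
def shift(target,yaw=None):
    s=robot.observe(); R=rot(s); p=np.array(s["tool_pos"])
    print("t",round(float(s["time"]),2),"pos",p,"F",np.array(s["contact_force"]),"open",s["opening"])
    print("tool axes x,y,z:",R[:,0],R[:,1],R[:,2]," yaw of y",np.degrees(np.arctan2(R[1,1],R[0,1])))
    print("shift",R.T@(np.array(target)-p))
E
python3 - <<'E'
from h import *
shift([.5905,.0855,.32])
s=robot.observe()
print(s["qpos"])
E
```

```text
t 0.75 pos [ 0.1571 -0.501   0.2061] F [0.6188 1.0337 0.5755] open 0.0914259755714226
tool axes x,y,z: [-0.     -0.0001 -1.    ] [ 0.2991 -0.9542  0.0001] [-0.9542 -0.2991  0.    ]  yaw of y -72.59362688922252
shift [-0.1139 -0.4299 -0.589 ]
[-1.413   0.342   1.5241 -0.      1.2754 -0.146 ]
```

```bash
python3 - <<'E'
from h import *
y=-72.6; d=np.array([.594,.804])
for i in range(10):
    a=np.radians(y); ty=np.array([np.cos(a),np.sin(a)]); tz=np.array([np.sin(-a)*-1,0]); tz=np.array([ty[1],-ty[0]])
    st=0.045 if i>0 else 0
    print(i,round(y,1),"y %.3f z %.3f"%(st*d@ty,st*d@tz)); y+=8.5
E
```

```text
0 -72.6 y 0.000 z 0.000
1 -64.1 y -0.021 z -0.040
2 -55.6 y -0.015 z -0.042
3 -47.1 y -0.008 z -0.044
4 -38.6 y -0.002 z -0.045
5 -30.1 y 0.005 z -0.045
6 -21.6 y 0.012 z -0.043
7 -13.1 y 0.018 z -0.041
8 -4.6 y 0.024 z -0.038
9 3.9 y 0.029 z -0.034
```

>>> play_rows:
  moves:
    - [[-0.045, 0, 0, -8.5, 1], [-0.02, -0.021, -0.04, -8.5, 1], [-0.02, -0.015, -0.042, -8.5, 1], [-0.015, -0.008, -0.044, -8.5, 1], [-0.01, -0.002, -0.045, -8.5, 1], [-0.005, 0.005, -0.045, -8.5, 1], [0, 0.012, -0.043, -8.5, 1], [0, 0.018, -0.041, -8.5, 1], [0, 0.024, -0.038, -8.5, 1], [0, 0.029, -0.034, -8.5, 1]]

```text
time: 1.75
tool_pos: [0.3979, -0.1649, 0.3269]
tool_rot: [1.131, 1.565, -0.203]
contact_force: [1.2, -0.5, -0.1]
opening: 0.0919
```

```bash
python3 - <<'E'
from h import *
shift([.5905,.0855,.30])
E
```

```text
t 1.75 pos [ 0.3979 -0.1649  0.3269] F [ 1.1678 -0.5072 -0.1332] open 0.09187292999890102
tool axes x,y,z: [ 0.0053 -0.0011 -1.    ] [0.9721 0.2345 0.0049] [ 0.2345 -0.9721  0.0023]  yaw of y 13.564086103927288
shift [ 0.0276  0.2459 -0.1983]
```

>>> play_rows:
  moves:
    - [[0, 0.04, -0.03, 1.2, 1], [0, 0.04, -0.03, 0, 1], [0, 0.04, -0.03, 0, 1], [0, 0.04, -0.03, 0, 1], [0, 0.035, -0.03, 0, 1], [0, 0.025, -0.025, 0, 1], [0, 0.012, -0.012, 0, 1], [0, 0, 0, 0, 1], [0, 0, 0, 0, 1], [0, 0, 0, 0, 1]]

```text
time: 2.75
tool_pos: [0.5848, 0.0792, 0.3265]
tool_rot: [0.971, 1.564, -0.373]
contact_force: [-1.0, -0.1, -0.2]
opening: 0.0918
```

```bash
python3 - <<'E'
from h import *
shift([.5905,.0855,.30])
k=robot.get_calibration("wrist")
im=robot.read_camera("wrist"); cv2.imwrite("pics/w1.png",im[:,:,::-1])
im=robot.read_camera("scene"); cv2.imwrite("pics/s1.png",im[:,:,::-1])
print(robot.spot_in("wrist","head_hub"), robot.spot_in("wrist","dimmer_axle"))
print(proj("wrist",[.5905,.0855,.235],k),proj("wrist",[.6013,-.0606,.064],k))
E
```

```text
t 2.75 pos [0.5848 0.0792 0.3265] F [-1.0454 -0.1365 -0.2302] open 0.091840409985218
tool axes x,y,z: [ 0.0062 -0.0024 -1.    ] [0.9742 0.2256 0.0055] [ 0.2256 -0.9742  0.0038]  yaw of y 13.040361585669359
shift [ 0.0266  0.0068 -0.005 ]
[{'point': [259.8, 106.8], 'score': 0.66}, {'point': [244.3, 237.8], 'score': 0.28}] [{'point': [244.5, 238.2], 'score': 0.44}]
[260.8625 184.0028] [244.7489 238.057 ]
```

View pics/w1.png

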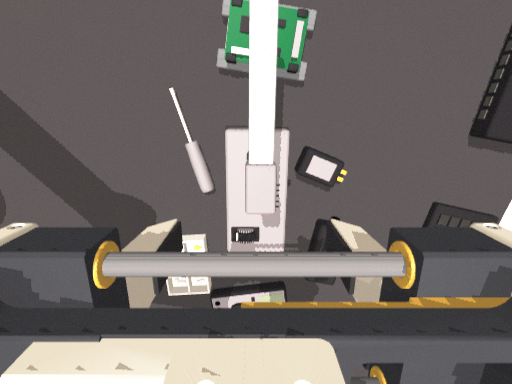

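View pics/s1.png

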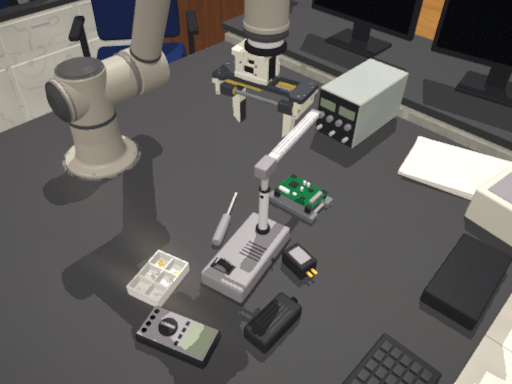

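>>> play_rows:
  moves:
    - [[0, 0.0065, -0.005, 0.7, 1], [0.02, 0, 0, 0, 1], [0.025, 0, 0, 0, 1], [0.025, 0, 0, 0, 1], [0.025, 0, 0, 0, 1], [0.02, 0, 0, 0, 1], [0.01, 0, 0, 0, 1], [0, 0, 0, 0, 1], [0, 0, 0, 0, 1], [0, 0, 0, 0, 1]]

```text
time: 3.95
tool_pos: [0.5953, 0.0848, 0.2023]
tool_rot: [1.279, 1.554, -0.086]
contact_force: [0.3, 0.1, 0.6]
opening: 0.0914
```

```bash
python3 - <<'E'
from h import *
shift([.5905,.0855,.201])
k=robot.get_calibration("wrist")
im=robot.read_camera("wrist"); cv2.imwrite("pics/w2.png",im[:,:,::-1])
E
```

```text
t 3.95 pos [0.5953 0.0848 0.2023] F [0.3494 0.0529 0.5667] open 0.09141634102114192
tool axes x,y,z: [ 0.0168 -0.0015 -0.9999] [0.9789 0.2038 0.0162] [ 0.2038 -0.979   0.0049]  yaw of y 11.76185537299372
shift [ 0.0013 -0.0046 -0.0016]
```

View pics/w2.png

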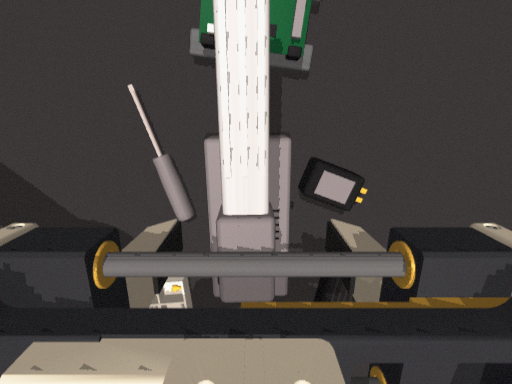

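>>> play_rows:
  grip_force: 45
  moves:
    - [[0.001, -0.0045, -0.0015, 0, 1], [0, 0, 0, 0, 0], [0, 0, 0, 0, -0.3], [0, 0, 0, 0, -0.7], [0, 0, 0, 0, -1], [0, 0, 0, 0, -1], [0, 0, 0, 0, -1], [0, 0, 0, 0, -1], [0, 0, 0, 0, -1], [0, 0, 0, 0, -1]]

```text
time: 5.0
tool_pos: [0.5912, 0.0854, 0.2038]
tool_rot: [1.293, 1.55, -0.072]
contact_force: [1.4, 0.9, 1.1]
opening: 0.0296
```

```bash
python3 - <<'E'
from h import *
shift([.5905,.0855,.201])
E
```

```text
t 5.0 pos [0.5912 0.0854 0.2038] F [1.3622 0.9001 1.1311] open 0.029634330229600006
tool axes x,y,z: [ 0.0211 -0.0015 -0.9998] [0.9788 0.204  0.0203] [ 0.2039 -0.979   0.0058]  yaw of y 11.773211666996831
shift [ 0.0028 -0.0007 -0.0002]
```

>>> play_rows:
  moves:
    - [[-0.006, 0.0001, 0, 0, -1], [-0.006, 0.0001, 0, 0, -1], [-0.006, 0.0001, 0, 0, -1], [-0.006, 0.0001, 0, 0, -1], [-0.006, 0.0001, 0, 0, -1], [-0.006, 0.0001, 0, 0, -1], [-0.006, 0.0001, 0, 0, -1], [-0.006, 0.0001, 0, 0, -1], [-0.006, 0.0001, 0, 0, -1], [-0.006, 0.0001, 0, 0, -1]]

```text
time: 6.0
tool_pos: [0.5906, 0.0855, 0.2553]
tool_rot: [1.08, 1.563, -0.284]
contact_force: [2.2, -1.2, -8.9]
opening: 0.0293
```

```bash
python3 - <<'E'
from h import *
shift([.5905,.0855,.279])
E
```

```text
t 6.0 pos [0.5906 0.0855 0.2553] F [ 2.236  -1.2314 -8.9295] open 0.029257143247264316
tool axes x,y,z: [ 0.0077 -0.0023 -1.    ] [0.9787 0.205  0.0071] [ 0.205  -0.9788  0.0038]  yaw of y 11.831902841532996
shift [-0.0237  0.      0.    ]
```

>>> play_rows:
  moves:
    - [[-0.005, 0, 0, 0, -1], [-0.005, 0, 0, 0, -1], [-0.005, 0, 0, 0, -1], [-0.004, 0, 0, 0, -1], [-0.003, 0, 0, 0, -1], [-0.003, 0, 0, 0, -1], [-0.003, 0, 0, 0, -1], [-0.003, 0, 0, 0, -1], [-0.003, 0, 0, 0, -1], [-0.003, 0, 0, 0, -1]]

```text
time: 7.0
tool_pos: [0.5891, 0.0854, 0.2603]
tool_rot: [-1.743, 1.539, -3.109]
contact_force: [4.8, 0.6, -28.3]
opening: 0.0298
```

```bash
python3 - <<'E'
from h import *
shift([.5905,.0855,.279])
im=robot.read_camera("scene"); cv2.imwrite("pics/s3.png",cv2.resize(im[80:250,190:330,::-1],None,fx=3.5,fy=3.5,interpolation=cv2.INTER_CUBIC))
E
```

```text
t 7.0 pos [0.5891 0.0854 0.2603] F [  4.7768   0.5564 -28.3015] open 0.029839261537948178
tool axes x,y,z: [-0.0322 -0.001  -0.9995] [ 0.9787  0.2026 -0.0317] [ 0.2026 -0.9793 -0.0055]  yaw of y 11.697839903752504
shift [-0.0188  0.0008  0.0001]
```

View pics/s3.png

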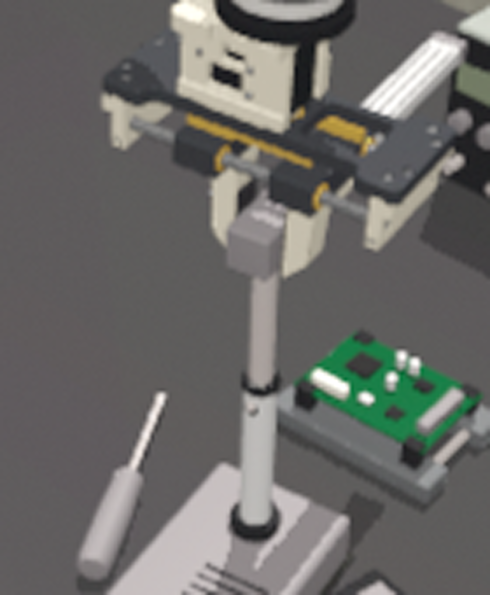

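```bash
python3 - <<'E'
from h import *
for h in (0,.055,.065,.075): print(h,proj("scene",[.5905-.0+.0,.0855,.22+h]), proj("scene",np.array([.5905,.0855,.205+h])+np.r_[Rn.from_euler('z',12.3,degrees=True).apply([-.015,-.025,0])]))
print(proj("scene",np.array([.5905,.0855,.165])+np.r_[Rn.from_euler('z',12.3,degrees=True).apply([0,-.013,0])]))
im=robot.read_camera("scene"); 
a=cv2.resize(im[120:210,225:305,::-1],None,fx=6.5,fy=6.5,interpolation=cv2.INTER_CUBIC); 
cv2.imwrite("pics/s4.png",a)
a=cv2.imread("pics/scene0.png")[140:230,225:305]; cv2.imwrite("pics/s4b.png",cv2.resize(a,None,fx=6.5,fy=6.5,interpolation=cv2.INTER_CUBIC))
E
```

```text
0 [265.3819 173.992 ] [253.5423 183.07  ]
0.055 [266.2196 154.062 ] [253.9264 163.4835]
0.065 [266.3789 150.2732] [253.9995 159.7599]
0.075 [266.5404 146.4307] [254.0735 155.9837]
[261.7078 195.779 ]
```

View pics/s4.png

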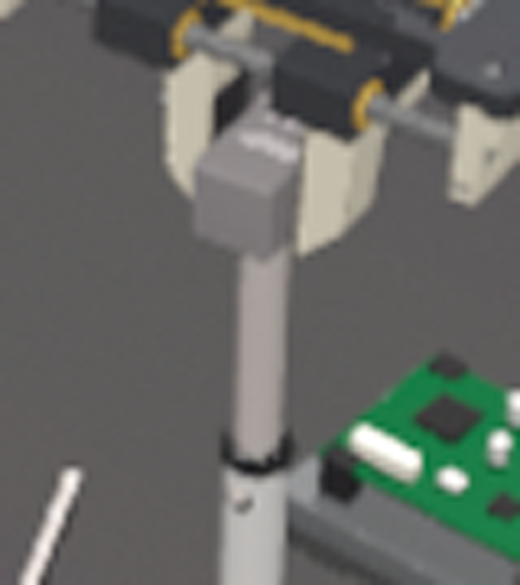

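View pics/s4b.png

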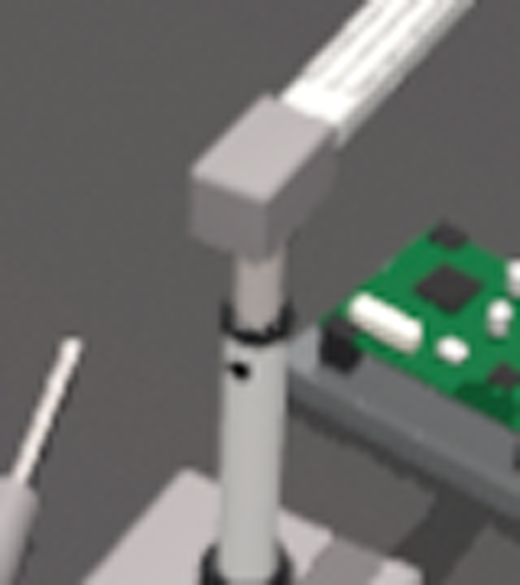

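>>> play_rows:
  moves:
    - [[0, 0, 0, 0, -1], [0.002, 0, 0, 0, -1], [0.002, 0, 0, 0, -1], [0.002, 0, 0, 0, -1], [0.002, 0, 0, 0, -1], [0.002, 0, 0, 0, -1], [0.002, 0, 0, 0, -1], [0.002, 0, 0, 0, -1], [0.002, 0, 0, 0, -1], [0.002, 0, 0, 0, -1]]

```text
time: 8.1
tool_pos: [0.5898, 0.0855, 0.255]
tool_rot: [-1.696, 1.556, -3.062]
contact_force: [-3.4, -0.2, 14.8]
opening: 0.0299
```

```bash
python3 - <<'E'
from h import *
shift([.5905,.0855,.279])
E
```

```text
t 8.1 pos [0.5898 0.0855 0.255 ] F [-3.4154 -0.2368 14.8128] open 0.029901132383923022
tool axes x,y,z: [-0.0146 -0.0012 -0.9999] [ 0.9791  0.2031 -0.0146] [ 0.2031 -0.9792 -0.0018]  yaw of y 11.717675556442305
shift [-0.024   0.0003  0.0001]
```

```bash
python3 - <<'E'
from h import *
im=robot.read_camera("scene"); 
a=cv2.resize(im[120:210,225:305,::-1],None,fx=6.5,fy=6.5,interpolation=cv2.INTER_CUBIC); 
cv2.imwrite("pics/s5.png",np.hstack([a]))
shift([.5905,.0855,.279])
E
```

```text
t 8.15 pos [0.5898 0.0854 0.255 ] F [-2.3568 -0.408  11.5795] open 0.029931115792476138
tool axes x,y,z: [-0.0145 -0.0012 -0.9999] [ 0.9791  0.2031 -0.0145] [ 0.2031 -0.9792 -0.0018]  yaw of y 11.718725357490941
shift [-0.024   0.0003  0.    ]
```

View pics/s5.png

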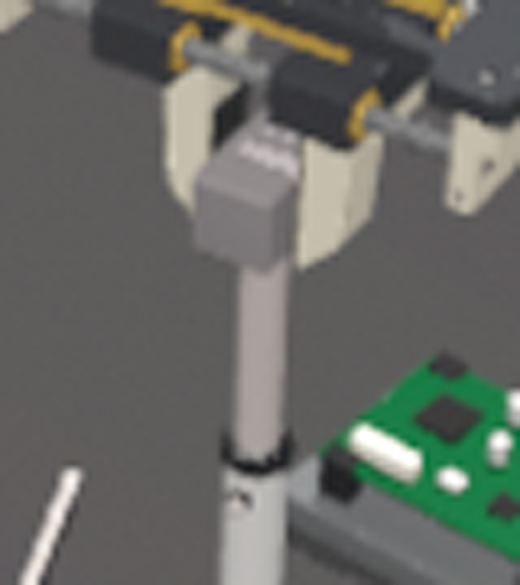

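>>> play_rows:
  moves:
    - [[-0.001, 0, 0, 0, -1], [-0.002, 0, 0, 0, -1], [-0.002, 0, 0, 0, -1], [-0.002, 0, 0, 0, -1], [-0.002, 0, 0, 0, -1], [-0.002, 0, 0, 0, -1], [-0.002, 0, 0, 0, -1], [-0.002, 0, 0, 0, -1], [-0.002, 0, 0, 0, -1], [-0.002, 0, 0, 0, -1]]

```text
time: 9.15
tool_pos: [0.589, 0.0855, 0.2597]
tool_rot: [-1.75, 1.537, -3.117]
contact_force: [3.6, -0.4, -26.7]
opening: 0.0298
```

```bash
python3 - <<'E'
from h import *
shift([.5905,.0855,.279])
print(robot.observe()["torque"])
im=robot.read_camera("scene"); 
a=cv2.resize(im[120:210,225:305,::-1],None,fx=6.5,fy=6.5,interpolation=cv2.INTER_CUBIC); 
cv2.imwrite("pics/s6.png",np.hstack([a]))
E
```

```text
t 9.15 pos [0.589  0.0855 0.2597] F [  3.575   -0.3624 -26.7019] open 0.029805506423651672
tool axes x,y,z: [-0.0339 -0.0008 -0.9994] [ 0.9788  0.2023 -0.0333] [ 0.2022 -0.9793 -0.0061]  yaw of y 11.676649961381425
shift [-0.0193  0.0008  0.0001]
[ 0.0934 -2.6556  0.0328]
```

View pics/s6.png

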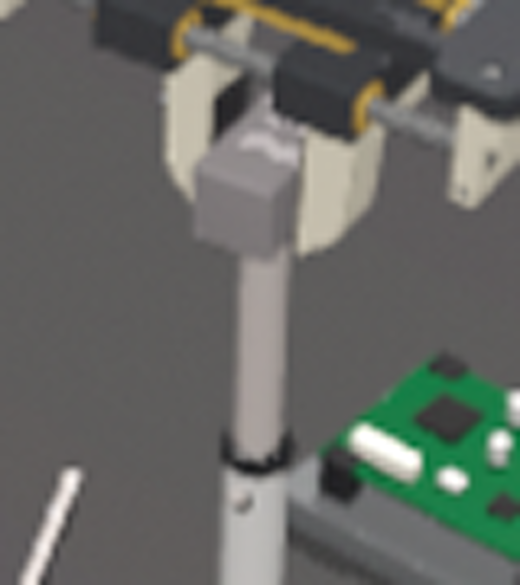

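>>> play_rows:
  moves:
    - [[0, 0, 0, 0, -1], [0, 0, 0, 0, -0.3], [0, 0, 0, 0, -0.1], [0, 0, 0, 0, 0], [0, 0, 0, 0, 0], [0, 0, 0, 0, 0], [0, 0, 0, 0, 0], [0, 0, 0, 0, 0], [0, 0, 0, 0, 0], [0, 0, 0, 0, 0]]

```text
time: 10.2
tool_pos: [0.5893, 0.0858, 0.2705]
tool_rot: [-1.762, 1.549, -3.129]
contact_force: [0.8, 0.5, -0.8]
opening: 0.0462
```

```bash
python3 - <<'E'
from h import *
shift([.5905,.0855,.279])
print(robot.observe()["torque"])
im=robot.read_camera("scene"); 
a=cv2.resize(im[120:210,225:305,::-1],None,fx=6.5,fy=6.5,interpolation=cv2.INTER_CUBIC); 
cv2.imwrite("pics/s7.png",np.hstack([a]))
E
```

```text
t 10.2 pos [0.5893 0.0858 0.2705] F [ 0.7954  0.4691 -0.8446] open 0.046182586394088655
tool axes x,y,z: [-0.0222 -0.0003 -0.9998] [ 0.9791  0.2023 -0.0218] [ 0.2022 -0.9793 -0.0042]  yaw of y 11.673516904757285
shift [-0.0085  0.0009  0.0005]
[-0.0634 -0.1457  0.0033]
```

View pics/s7.png

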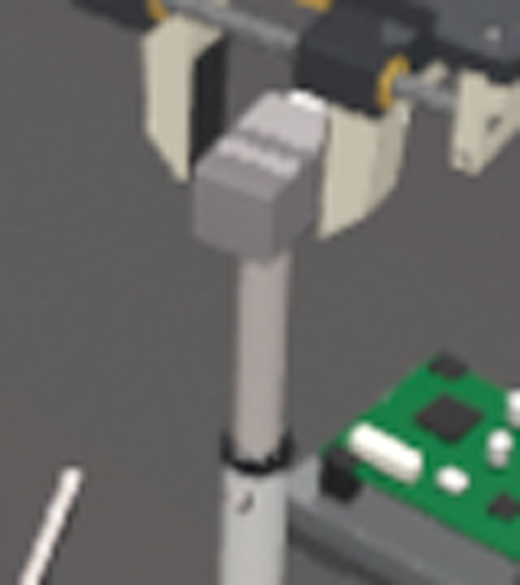

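```bash
python3 - <<'E'
from h import *
s=robot.observe(); k=robot.get_calibration("wrist"); V=k["view"]; R=V[:3,:3]; o=-R.T@V[:3,3]
Rt=rot(s); c=Rt.T@(o-s["tool_pos"]); f=Rt.T@(-R[2]); r=Rt.T@R[0]; u=Rt.T@R[1]
print("cam in tool",c,"fwd",f,"right",r,"up",u)
# view from candidate TCP lamp frame
yaw=np.radians(12.0); RL=Rn.from_euler('z',yaw).as_matrix(); post=np.array([.5905,.0855,0])
T=np.c_[[0,0,-1.],RL[:,0],-RL[:,1]]
for dy in (-.10,-.12,-.15,-.18):
  for z in (.08,.12,.16,.2,.25,.3):
    tcp=post+RL@[0,dy,0]+[0,0,z]
    cam=tcp+T@c; V2=np.eye(4); M=np.array([T@r,T@u,-T@f]); V2[:3,:3]=M; V2[:3,3]=-M@cam
    hole=post+RL@[0,-.013,0]+[0,0,.165]
    print(dy,z,proj("",hole,dict(mtx=k["mtx"],view=V2)),proj("",post+[0,0,.31],dict(mtx=k["mtx"],view=V2)), cam-hole)
E
```

```text
cam in tool [-0.1789 -0.001  -0.075 ] fwd [ 0.9615 -0.0003  0.2749] right [ 0.0003  1.     -0.0001] up [ 0.2749 -0.0002 -0.9615]
-0.1 0.08 [256.8313  74.9727] [248.7948 239.2855] [ 0.0015 -0.012   0.0939]
-0.1 0.12 [255.8673  86.8732] [238.0741 514.284 ] [ 0.0015 -0.012   0.1339]
-0.1 0.16 [255.3558  93.1886] [ 266.7938 -222.4131] [ 0.0015 -0.012   0.1739]
-0.1 0.2 [255.0387  97.1035] [258.3031  -4.6161] [ 0.0015 -0.012   0.2139]
-0.1 0.25 [254.7792 100.3061] [256.2378  48.3627] [ 0.0015 -0.012   0.2639]
-0.1 0.3 [254.6034 102.4772] [255.4493  68.5871] [ 0.0015 -0.012   0.3139]
-0.12 0.08 [257.0542   3.3743] [249.2179 319.4435] [ 0.0057 -0.0315  0.0939]
-0.12 0.12 [255.9746  38.7788] [241.7605 662.5929] [ 0.0057 -0.0315  0.1339]
-0.12 0.16 [255.4192  56.9908] [ 271.5269 -707.0981] [ 0.0057 -0.0315  0.1739]
-0.12 0.2 [255.0808  68.0868] [ 258.7905 -121.0359] [ 0.0057 -0.0315  0.2139]
-0.12 0.25 [254.8073  77.0566] [256.3839 -10.2988] [ 0.0057 -0.0315  0.2639]
-0.12 0.3 [254.6235  83.083 ] [255.5198  29.4653] [ 0.0057 -0.0315  0.3139]
-0.15 0.08 [ 257.4513 -124.1813] [249.7275 415.988 
[... 192 characters left out ...]
0.2 [255.1487  21.3898] [ 259.7418 -348.2795] [ 0.0119 -0.0609  0.2139]
-0.15 0.25 [254.8519  40.157 ] [ 256.6353 -111.1997] [ 0.0119 -0.0609  0.2639]
-0.15 0.3 [254.6553  52.5875] [255.6356 -34.907 ] [ 0.0119 -0.0609  0.3139]
-0.18 0.08 [ 257.9492 -284.1127] [250.1293 492.1173] [ 0.0181 -0.0902  0.0939]
-0.18 0.12 [ 256.3646 -136.1794] [246.669  860.0709] [ 0.0181 -0.0902  0.1339]
-0.18 0.16 [255.639  -68.4328] [   -2.1912 27322.4503] [ 0.0181 -0.0902  0.1739]
-0.18 0.2 [255.2228 -29.5777] [ 261.1129 -675.8118] [ 0.0181 -0.0902  0.2139]
-0.18 0.25 [254.8997   0.593 ] [ 256.9352 -231.5778] [ 0.0181 -0.0902  0.2639]
-0.18 0.3 [254.6889  20.2728] [ 255.7658 -107.2314] [ 0.0181 -0.0902  0.3139]
```

>>> play_rows:
  moves:
    - [[-0.03, 0, 0, 0, 0], [-0.03, 0, 0, 0, 0], [-0.02, 0, 0.01, 0, 0], [0, 0, 0.04, 0, -0.5], [0, 0, 0.045, 0, -0.5], [0, 0, 0.04, 0, -1], [0.02, 0, 0.02, 0, -1], [0.04, 0, 0, 0, -1], [0.04, 0, 0, 0, -1], [0.03, 0, 0, 0, -1]]

```text
time: 11.25
tool_pos: [0.6231, -0.0729, 0.2222]
tool_rot: [-1.522, 1.557, -2.888]
contact_force: [0.0, -0.1, 0.4]
opening: 0.0006
```

```bash
python3 - <<'E'
from h import *
shift([.6013,-.0606,.08])
k=robot.get_calibration("wrist")
im=robot.read_camera("wrist"); cv2.imwrite("pics/w8.png",cv2.resize(im[:,:,::-1],None,fx=1.5,fy=1.5))
a=robot.read_camera("scene")[120:210,225:305,::-1];cv2.imwrite("pics/s8.png",cv2.resize(a,None,fx=6.5,fy=6.5,interpolation=cv2.INTER_CUBIC))
print(proj("wrist",np.array([.5905,.0855,.165]),k)*1.5)
E
```

```text
t 11.25 pos [ 0.6231 -0.0729  0.2222] F [ 0.0485 -0.1026  0.4038] open 0.0006005866692364576
tool axes x,y,z: [-0.0133 -0.0034 -0.9999] [ 0.979   0.2033 -0.0137] [ 0.2034 -0.9791  0.0007]  yaw of y 11.733413517196613
shift [ 0.1424 -0.0169 -0.0166]
[384.6227  -9.5513]
```

View pics/w8.png

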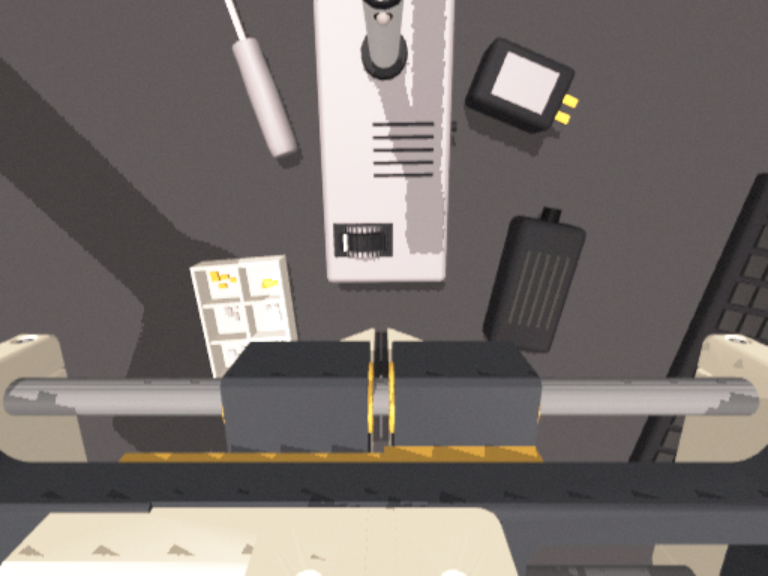

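View pics/s8.png

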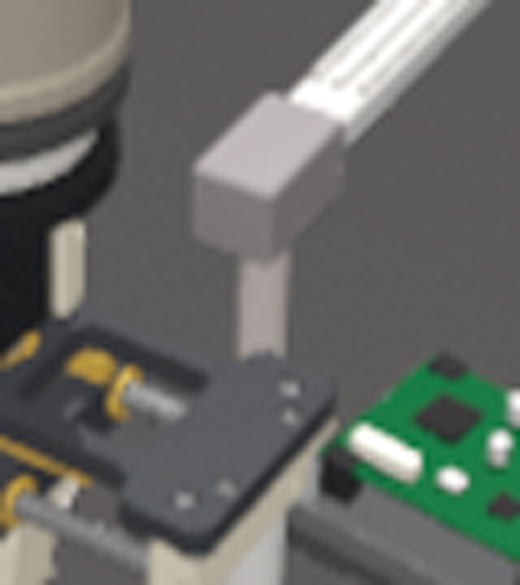

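```bash
python3 - <<'E'
import cv2
a=cv2.imread("pics/w8.png")[0:90,330:440];cv2.imwrite("pics/w8z.png",cv2.resize(a,None,fx=6,fy=6,interpolation=cv2.INTER_CUBIC))
E
```

```text
(no output)
```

View pics/w8z.png

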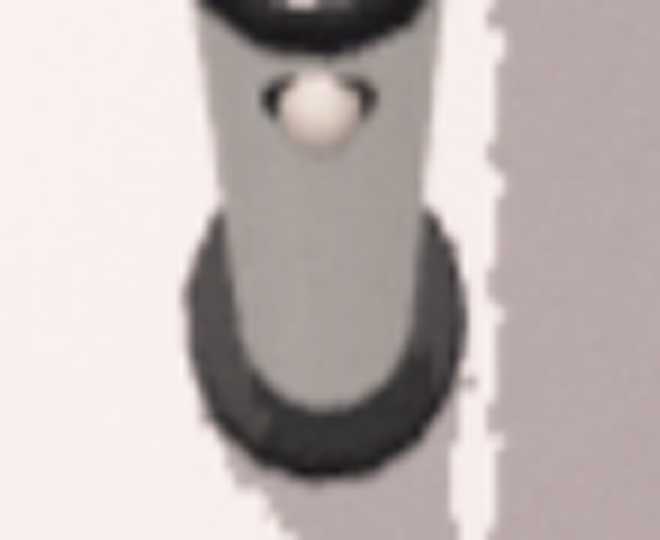

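```bash
python3 - <<'E'
from h import *
k=robot.get_calibration("wrist")
im=robot.read_camera("wrist"); a=im[140:180,210:275,::-1]; cv2.imwrite("pics/w9.png",cv2.resize(a,None,fx=12,fy=12,interpolation=cv2.INTER_CUBIC))
RL=Rn.from_euler('z',12.3,degrees=True).as_matrix()
ax=np.array([.6013,-.0606,.042])
f=lambda P:(proj("wrist",P,k)-[210,140]+.5)*12
print("top",f(ax+[0,0,.022]),"base+x -x",f(ax+RL@[.022,0,.004]),f(ax+RL@[-.022,0,.004]))
for n in range(-1,9):
    t=np.radians(-60+15*n); print(n,f(ax+RL@[.0215*np.sin(t),0,.0215*np.cos(t)]))
E
```

```text
top [405.4343 289.1755] base+x -x [615.4456 259.4256] [214.9908 261.6807]
-1 [224.5895 263.9958]
0 [239.0867 271.9132]
1 [266.5983 278.8152]
2 [305.5068 284.1359]
3 [353.0896 287.4112]
4 [405.7113 288.341 ]
5 [459.1817 286.8337]
6 [509.2238 283.0218]
7 [551.9574 277.2434]
8 [584.2995 269.9945]
```

View pics/w9.png

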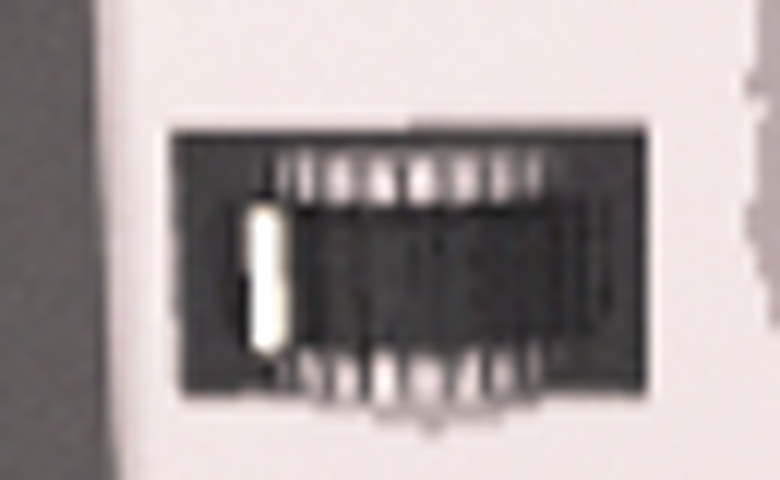

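>>> play_rows:
  moves:
    - [[0, -0.023, -0.0165, 0, -1], [0.03, 0, 0, 0, -1], [0.035, 0, 0, 0, -1], [0.035, 0, 0, 0, -1], [0.025, 0, 0, 0, -1], [0.012, 0, 0, 0, -1], [0.004, 0, 0, 0, -1], [0, 0, 0, 0, -1], [0, 0, 0, 0, -1], [0, 0, 0, 0, -1]]

```text
time: 12.4
tool_pos: [0.6114, -0.0628, 0.1025]
tool_rot: [0.915, 1.544, -0.447]
contact_force: [0.1, 0.0, -0.3]
opening: 0.0002
```

```bash
python3 - <<'E'
from h import *
shift([.5954,-.0619,.066])
k=robot.get_calibration("wrist")
im=robot.read_camera("wrist"); cv2.imwrite("pics/w10.png",im[:,:,::-1])
im=robot.read_camera("scene"); a=im[200:310,170:300,::-1];cv2.imwrite("pics/s10.png",cv2.resize(a,None,fx=5,fy=5,interpolation=cv2.INTER_CUBIC))
E
```

```text
t 12.4 pos [ 0.6114 -0.0628  0.1025] F [ 0.0839  0.0374 -0.281 ] open 0.00020036109454449056
tool axes x,y,z: [ 0.0239 -0.0115 -0.9996] [0.9782 0.2068 0.021 ] [ 0.2065 -0.9783  0.0161]  yaw of y 11.935833072630805
shift [ 0.0361 -0.0162 -0.0048]
```

View pics/s10.png

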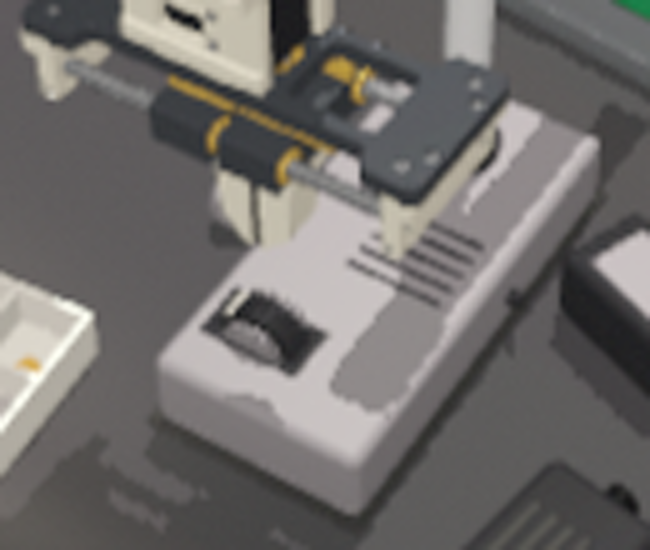

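View pics/w10.png

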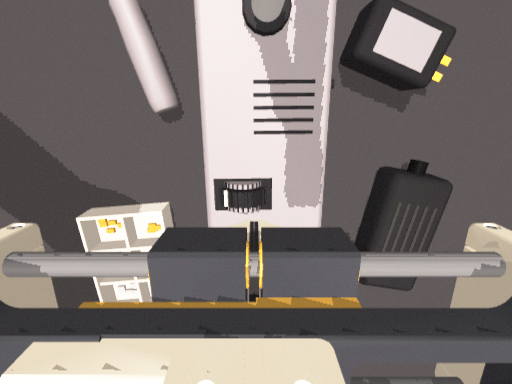

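>>> play_rows:
  moves:
    - [[0, -0.008, -0.0025, 0, -1], [0, -0.008, -0.0025, 0, -1], [0.006, 0, 0, 0, -1], [0.006, 0, 0, 0, -1], [0.006, 0, 0, 0, -1], [0.006, 0, 0, 0, -1], [0.004, 0, 0, 0, -1], [0.002, 0, 0, 0, -1], [0, 0, 0, 0, -1], [0, 0, 0, 0, -1]]

```text
time: 13.5
tool_pos: [0.5933, -0.0615, 0.0688]
tool_rot: [0.903, 1.546, -0.46]
contact_force: [-0.5, 0.8, 0.4]
opening: 0.0002
```

```bash
python3 - <<'E'
from h import *
shift([.5954,-.0619,.066])
E
```

```text
t 13.5 pos [ 0.5933 -0.0615  0.0688] F [-0.4514  0.7545  0.3992] open 0.0002379893517579295
tool axes x,y,z: [ 0.0226 -0.0112 -0.9997] [0.9782 0.2066 0.0198] [ 0.2064 -0.9784  0.0157]  yaw of y 11.928398803692675
shift [0.0029 0.0019 0.0008]
```

>>> play_rows:
  moves:
    - [[0.001, 0.001, 0, 0, -1], [0.001, 0.001, 0, 0, -1], [0.001, 0, 0, 0, -1], [0.001, 0, 0, 0, -1], [0.001, 0, 0, 0, -1], [0.001, 0, 0, 0, -1], [0, 0, 0, 0, -1], [0, 0, 0, 0, -1], [0, 0, 0, 0, -1], [0, 0, 0, 0, -1]]

```text
time: 14.5
tool_pos: [0.5962, -0.0611, 0.0632]
tool_rot: [0.919, 1.544, -0.444]
contact_force: [-0.2, 0.4, -0.1]
opening: 0.0003
```

```bash
python3 - <<'E'
from h import *
shift([.6013,-.0606,.064])
E
```

```text
t 14.5 pos [ 0.5962 -0.0611  0.0632] F [-0.2305  0.3746 -0.0686] open 0.00031916289294918937
tool axes x,y,z: [ 0.0243 -0.0116 -0.9996] [0.9782 0.2067 0.0214] [ 0.2064 -0.9783  0.0163]  yaw of y 11.933658270877338
shift [-0.0007  0.0051  0.0005]
```

>>> play_rows:
  moves:
    - [[0.0005, 0, 0, 0, -1], [0.0005, 0, 0, 0, -1], [0.0005, 0, 0, 0, -1], [0.0005, 0, 0, 0, -1], [0.0005, 0, 0, 0, -1], [0.0005, 0, 0, 0, -1], [0, 0, 0, 0, -1], [0, 0, 0, 0, -1], [0, 0, 0, 0, -1], [0, 0, 0, 0, -1]]

```text
time: 15.5
tool_pos: [0.5963, -0.0612, 0.06]
tool_rot: [0.918, 1.544, -0.444]
contact_force: [-0.1, 0.1, -0.8]
opening: 0.0005
```

```bash
python3 - <<'E'
from h import *
shift([.6013,-.0606,.064])
im=robot.read_camera("scene"); a=im[200:310,170:300,::-1];cv2.imwrite("pics/s11.png",cv2.resize(a,None,fx=5,fy=5,interpolation=cv2.INTER_CUBIC))
E
```

```text
t 15.5 pos [ 0.5963 -0.0612  0.06  ] F [-0.1152  0.1388 -0.8475] open 0.0005243654354175658
tool axes x,y,z: [ 0.0243 -0.0116 -0.9996] [0.9782 0.2067 0.0214] [ 0.2063 -0.9783  0.0164]  yaw of y 11.929961732932027
shift [-0.0039  0.0051  0.0005]
```

View pics/s11.png

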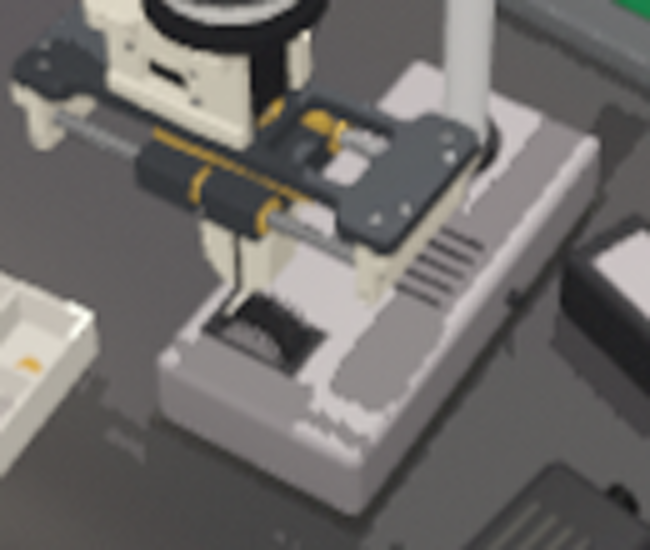

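```bash
python3 - <<'E'
from h import *
im=robot.read_camera("scene")
a=im[230:290,195:265,::-1]; S=11
a=cv2.resize(a,None,fx=S,fy=S,interpolation=cv2.INTER_CUBIC)
f=lambda P:tuple(int(v) for v in ((proj("scene",P)-[195,230]+.5)*S))
s=robot.observe();T=rot(s);p=np.array(s["tool_pos"])
RL=Rn.from_euler('z',12.3,degrees=True).as_matrix();ax=np.array([.6013,-.0606,.042])
for q,c in [(p,(0,0,255)),(p+T@[0,0,.0095],(255,0,255)),(p+T@[0,0,-.0095],(255,0,255)),(ax+[0,0,.022],(0,255,0))]: cv2.circle(a,f(q),4,c,-1)
for y in (-.007,.007):
    pts=np.array([f(ax+RL@[.022*np.sin(t),y,.022*np.cos(t)]) for t in np.linspace(-1.4,1.4,30)]); cv2.polylines(a,[pts],False,(0,255,255),1)
pts=np.array([f(np.r_[ax[:2],.046]+RL@np.array(v)) for v in [(-.035,-.04,0),(-.035,.19,0),(.075,.19,0),(.075,-.04,0)]]);cv2.polylines(a,[pts],True,(255,255,0),1)
cv2.imwrite("pics/s12.png",a); im=robot.read_camera("wrist"); cv2.imwrite("pics/w12.png",cv2.resize(im[120:260,180:330,::-1],None,fx=4,fy=4))
E
```

```text
(no output)
```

View pics/s12.png

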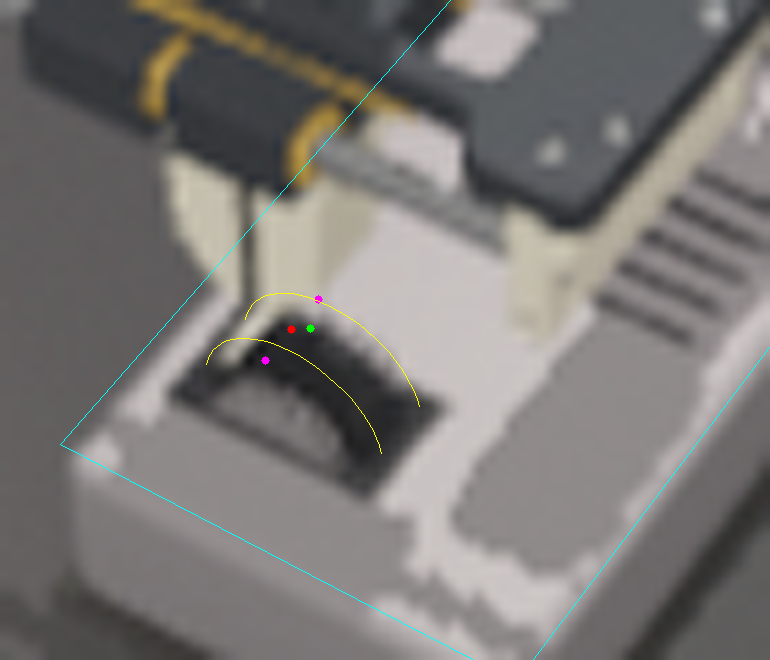

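View pics/w12.png

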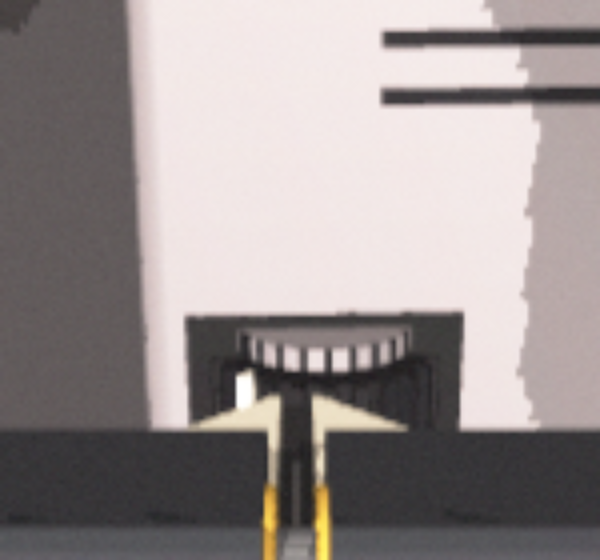

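```bash
python3 - <<'E'
from h import *
RL=Rn.from_euler('z',12.3,degrees=True).as_matrix();ax=np.array([.6013,-.0606,.042])
g=lambda u,v:((u+.5)/4-.5+180,(v+.5)/4-.5+120)
for uv in [(188,318),(462,314)]:
    P=ray("wrist",g(*uv),.046); print(P,(RL.T@(P-ax))[:2])
s=robot.observe(); print("tcp in wheel frame",RL.T@(np.array(s["tool_pos"])-ax))
# scene jac
p0=proj("scene",ax+[0,0,.004]); print(p0,[proj("scene",ax+[0,0,.004]+RL@np.array(v))-p0 for v in ([.001,0,0],[0,.001,0])])
print([ (proj("wrist",s["tool_pos"]+rot(s)@np.array(v))-[180,120]+.5)*4-.5 for v in ([0,0,0],[0,0,-.0095],[0,0,.0095],[-.019,0,-.0095])])
E
```

```text
[ 0.5731 -0.0523  0.046 ] [-0.0258  0.0141]
[ 0.6232 -0.0413  0.046 ] [0.0255 0.0142]
tcp in wheel frame [-0.005   0.0005  0.018 ]
[222.9367 264.4762] [array([0.3658, 0.1844]), array([ 0.2475, -0.2953])]
[array([301.5963, 414.0656]), array([301.6786, 363.8929]), array([301.5161, 462.8963]), array([302.2648, 405.0703])]
```

>>> play_rows:
  moves:
    - [[0.0005, 0, 0, 0, -1], [0.0005, 0, 0, 0, -1], [0.0005, 0, 0, 0, -1], [0.0005, 0, 0, 0, -1], [0, 0, 0, 0, -1], [0, 0, 0, 0, -1], [0, 0, 0, 0, -1], [0, 0, 0, 0, -1], [0, 0, 0, 0, -1], [0, 0, 0, 0, -1]]

```text
time: 16.65
tool_pos: [0.5963, -0.0612, 0.0578]
tool_rot: [0.919, 1.544, -0.444]
contact_force: [-0.7, -0.2, 0.1]
opening: 0.0004
```

```bash
python3 - <<'E'
from h import *
shift([.6013,-.0606,.064])
im=robot.read_camera("wrist"); cv2.imwrite("pics/w13.png",cv2.resize(im[120:260,180:330,::-1],None,fx=5,fy=4))
E
```

```text
t 16.65 pos [ 0.5963 -0.0612  0.0578] F [-0.7016 -0.2248  0.0815] open 0.00035912775937416337
tool axes x,y,z: [ 0.0244 -0.0116 -0.9996] [0.9782 0.2067 0.0214] [ 0.2064 -0.9783  0.0164]  yaw of y 11.93139495727909
shift [-0.0061  0.0051  0.0005]
```

View pics/w13.png

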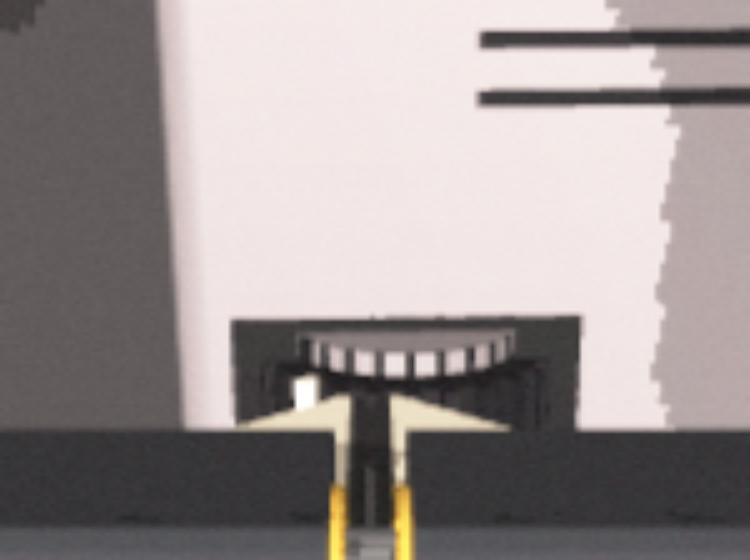

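```bash
python3 - <<'E'
from h import *
im=robot.read_camera("scene")
x0,y0=180,170; a=im[y0:y0+150,x0:x0+130,::-1]; S=5
a=cv2.resize(a,None,fx=S,fy=S,interpolation=cv2.INTER_CUBIC)
f=lambda P:tuple(int(round(v)) for v in ((proj("scene",P)-[x0,y0]+.5)*S))
s=robot.observe();T=rot(s);p=np.array(s["tool_pos"])
RL=Rn.from_euler('z',12.3,degrees=True).as_matrix();ax=np.array([.6013,-.0606,.042])
c=np.r_[ax[:2],0]-RL@[-.02,-.075,0]
for z in (0,.046):
    pts=np.array([f(c+RL@np.array([u*.055,v*.115,z])) for u,v in [(-1,-1),(-1,1),(1,1),(1,-1)]]);cv2.polylines(a,[pts],True,(255,255,0),1)
for z in (-.0095,.0095): cv2.line(a,f(p+T@[0,0,z]),f(p+T@[-.066,0,z]),(0,0,255) if z>0 else (255,0,255),1)
t=ax+[0,0,0]
for y in (-.007,.007):
    pts=np.array([f(ax+RL@[.022*np.sin(t),y,.022*np.cos(t)]) for t in np.linspace(-1.4,1.4,30)]); cv2.polylines(a,[pts],False,(0,255,255),1)
cv2.imwrite("pics/s14.png",a)
im=robot.read_camera("top"); a=im[130:230,200:330,::-1];cv2.imwrite("pics/t14.png",cv2.resize(a,None,fx=6,fy=6,interpolation=cv2.INTER_CUBIC))
E
```

```text
(no output)
```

View pics/s14.png

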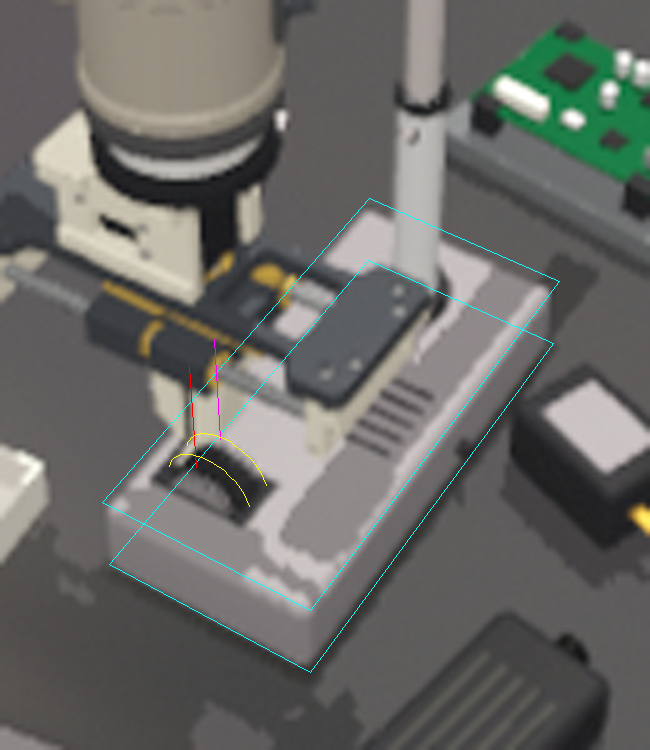

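View pics/t14.png

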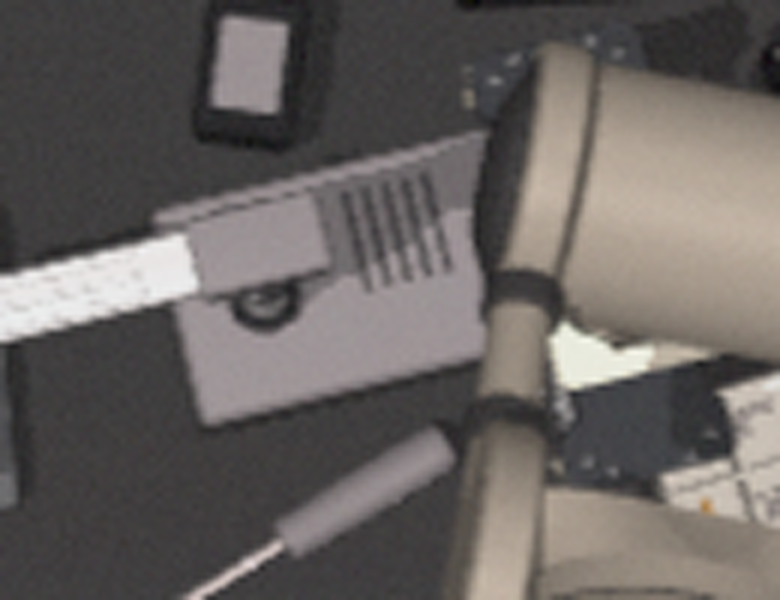

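```bash
python3 - <<'E'
from h import *
im=robot.read_camera("scene")[...,::-1]
b=cv2.imread("pics/scene0.png")
f=lambda a:cv2.resize(cv2.convertScaleAbs(a[240:285,200:245],alpha=1.6,beta=20),None,fx=8.5,fy=12,interpolation=cv2.INTER_CUBIC)
cv2.imwrite("pics/cmp.png",np.hstack([f(b),f(im)]))
E
```

```text
(no output)
```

View pics/cmp.png

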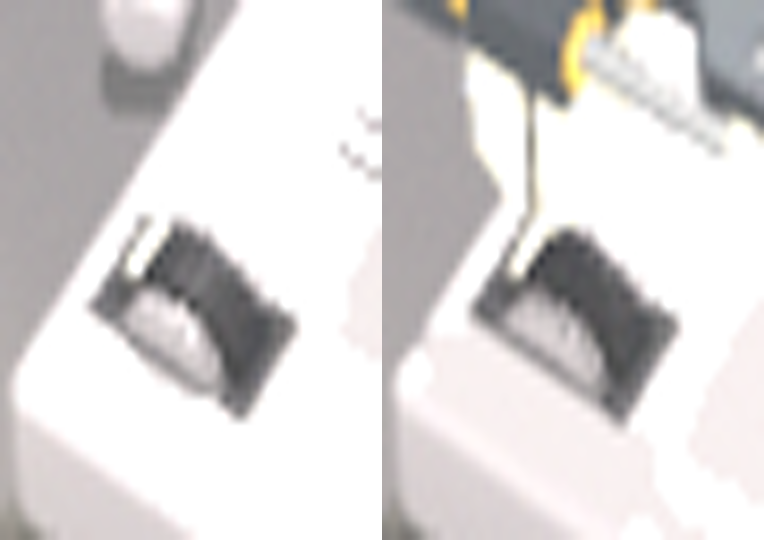

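```bash
python3 - <<'E'
from h import *
# s10: crop origin (170,200), fx5
p=np.array([0.6114,-0.0628,0.1025]); T=Rn.from_euler("xyz",[0.915,1.544,-0.447]).as_matrix()
a=cv2.imread("pics/s10.png")
f=lambda P:tuple(int(round(v)) for v in ((proj("scene",P)-[170,200]+.5)*5))
a=cv2.resize(a[130:350,130:380],None,fx=3,fy=3,interpolation=cv2.INTER_CUBIC)
g=lambda P:tuple(int((np.array(f(P))-[130,130])[i]*3) for i in (0,1))
for z,c in ((-.0095,(255,0,255)),(.0095,(0,0,255))):
    cv2.line(a,g(p+T@[0,0,z]),g(p+T@[-.05,0,z]),c,1); cv2.circle(a,g(p+T@[0,0,z]),4,c,-1)
cv2.imwrite("pics/s10o.png",a)
E
```

```text
(no output)
```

View pics/s10o.png

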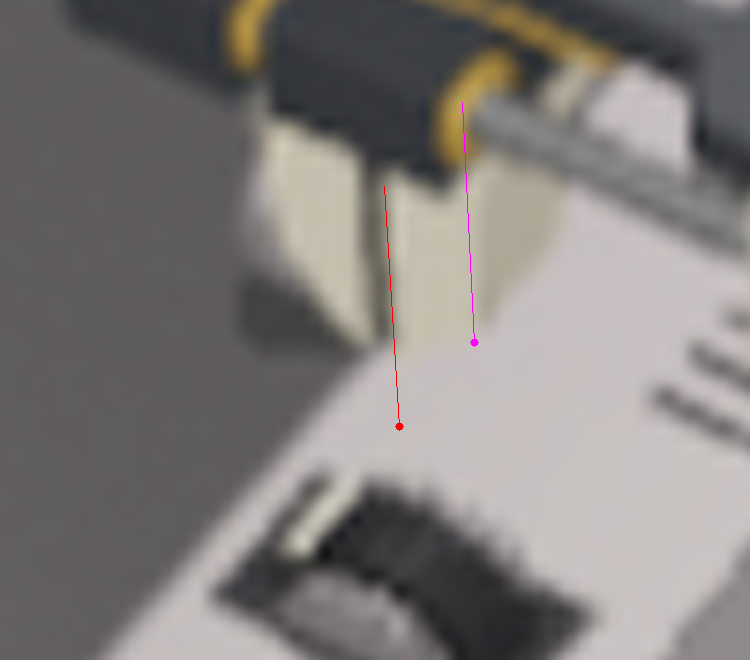

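>>> play_rows:
  moves:
    - [[0.001, 0, 0, 0, -1], [0.001, 0, 0, 0, -1], [0.001, 0, 0, 0, -1], [0.001, 0, 0, 0, -1], [0.001, 0, 0, 0, -1], [0, 0, 0, 0, -1], [0, 0, 0, 0, -1], [0, 0, 0, 0, -1], [0, 0, 0, 0, -1], [0, 0, 0, 0, -1]]

```text
time: 17.85
tool_pos: [0.5964, -0.0613, 0.0522]
tool_rot: [0.916, 1.544, -0.446]
contact_force: [1.1, 0.5, -0.2]
opening: 0.0002
```

```bash
python3 - <<'E'
from h import *
shift([.6013,-.0606,.064])
im=robot.read_camera("scene")[...,::-1]
f=lambda a:cv2.resize(a[230:285,200:250],None,fx=12,fy=10,interpolation=cv2.INTER_CUBIC)
cv2.imwrite("pics/s15.png",f(im))
E
```

```text
t 17.85 pos [ 0.5964 -0.0613  0.0522] F [ 1.0846  0.4675 -0.1625] open 0.0002217956396407998
tool axes x,y,z: [ 0.0242 -0.0116 -0.9996] [0.9782 0.2067 0.0213] [ 0.2063 -0.9783  0.0163]  yaw of y 11.929795431308076
shift [-0.0116  0.0052  0.0005]
```

View pics/s15.png

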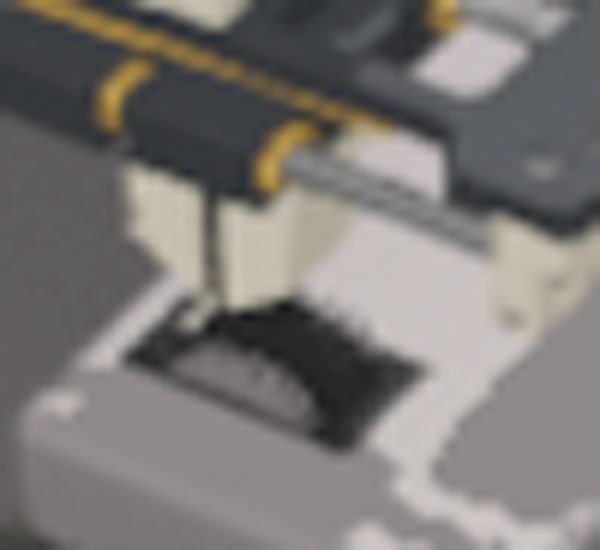

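>>> play_rows:
  moves:
    - [[0.0006, 0, 0, 0, -1], [0.0006, 0, 0, 0, -1], [0.0006, 0, 0, 0, -1], [0.0006, 0, 0, 0, -1], [0.0006, 0, 0, 0, -1], [0, 0, 0, 0, -1], [0, 0, 0, 0, -1], [0, 0, 0, 0, -1], [0, 0, 0, 0, -1], [0, 0, 0, 0, -1]]

```text
time: 18.9
tool_pos: [0.5966, -0.0613, 0.049]
tool_rot: [0.917, 1.544, -0.445]
contact_force: [0.4, 0.0, 0.2]
opening: 0.0004
```

```bash
python3 - <<'E'
from h import *
shift([.6013,-.0606,.064])
E
```

```text
t 18.9 pos [ 0.5966 -0.0613  0.049 ] F [0.3987 0.0408 0.1862] open 0.00036047403548426717
tool axes x,y,z: [ 0.0243 -0.0116 -0.9996] [0.9782 0.2067 0.0214] [ 0.2064 -0.9783  0.0164]  yaw of y 11.932476814091926
shift [-0.0149  0.0051  0.0005]
```

Tip offset is about 14 mm, so contact is close.

>>> play_rows:
  moves:
    - [[0.0006, 0, 0, 0, -1], [0.0006, 0, 0, 0, -1], [0.0006, 0, 0, 0, -1], [0.0006, 0, 0, 0, -1], [0.0006, 0, 0, 0, -1], [0, 0, 0, 0, -1], [0, 0, 0, 0, -1], [0, 0, 0, 0, -1], [0, 0, 0, 0, -1], [0, 0, 0, 0, -1]]

```text
time: 19.9
tool_pos: [0.5966, -0.0614, 0.0457]
tool_rot: [0.917, 1.544, -0.446]
contact_force: [0.3, -0.7, -0.2]
opening: 0.0
```

```bash
python3 - <<'E'
from h import *
shift([.6013,-.0606,.064])
im=robot.read_camera("scene")[...,::-1]
f=lambda a:cv2.resize(a[230:285,200:250],None,fx=12,fy=10,interpolation=cv2.INTER_CUBIC)
cv2.imwrite("pics/s16.png",f(im))
im=robot.read_camera("wrist"); cv2.imwrite("pics/w16.png",cv2.resize(im[120:260,180:330,::-1],None,fx=5,fy=4))
E
```

```text
t 19.9 pos [ 0.5966 -0.0614  0.0457] F [ 0.3399 -0.7015 -0.2325] open 1.9291617294579766e-05
tool axes x,y,z: [ 0.0242 -0.0116 -0.9996] [0.9782 0.2067 0.0213] [ 0.2064 -0.9783  0.0163]  yaw of y 11.930554229577972
shift [-0.0181  0.0051  0.0005]
```

View pics/s16.png

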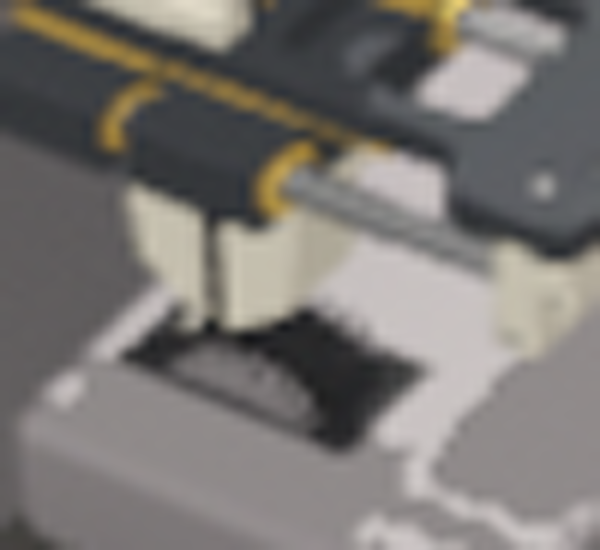

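View pics/w16.png

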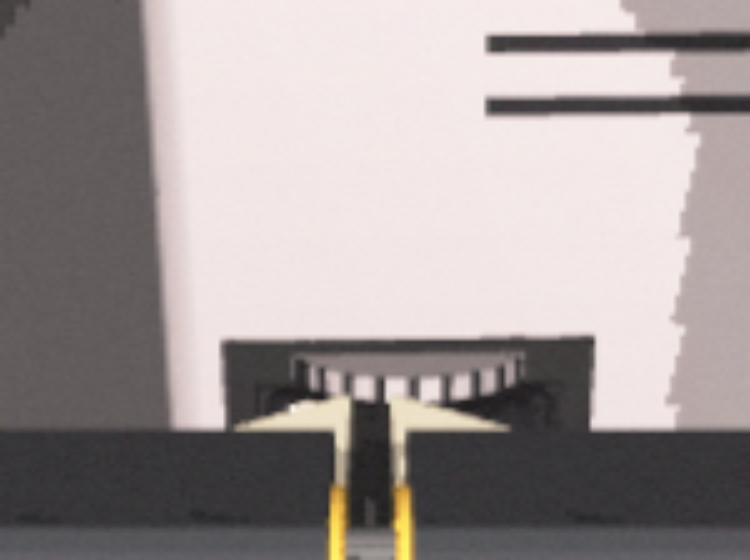

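>>> play_rows:
  moves:
    - [[0.0006, 0, 0, 0, -1], [0.0006, 0, 0, 0, -1], [0.0006, 0, 0, 0, -1], [0.0006, 0, 0, 0, -1], [0.0006, 0, 0, 0, -1], [0.0006, 0, 0, 0, -1], [0, 0, 0, 0, -1], [0, 0, 0, 0, -1], [0, 0, 0, 0, -1], [0, 0, 0, 0, -1]]

```text
time: 21.0
tool_pos: [0.597, -0.0614, 0.043]
tool_rot: [0.928, 1.543, -0.435]
contact_force: [-0.6, -0.2, 1.0]
opening: 0.0004
```

```bash
python3 - <<'E'
from h import *
shift([.6013,-.0606,.064])
E
```

```text
t 21.0 pos [ 0.597  -0.0614  0.043 ] F [-0.5774 -0.1861  1.0041] open 0.00042931603049755035
tool axes x,y,z: [ 0.0253 -0.0118 -0.9996] [0.9781 0.2067 0.0223] [ 0.2064 -0.9783  0.0167]  yaw of y 11.934755126425408
shift [-0.0209  0.0049  0.0005]
```

>>> play_rows:
  moves:
    - [[0.001, 0, 0, 0, -1], [0.001, 0, 0, 0, -1], [0.001, 0, 0, 0, -1], [0.001, 0, 0, 0, -1], [0, 0, 0, 0, -1], [0, 0, 0, 0, -1], [0, 0, 0, 0, -1], [0, 0, 0, 0, -1], [0, 0, 0, 0, -1], [0, 0, 0, 0, -1]]

```text
time: 22.0
tool_pos: [0.5977, -0.0614, 0.043]
tool_rot: [0.947, 1.54, -0.415]
contact_force: [-1.8, 0.3, 2.5]
opening: 0.0005
```

```bash
python3 - <<'E'
from h import *
shift([.6013,-.0606,.064])
E
```

```text
t 22.0 pos [ 0.5977 -0.0614  0.043 ] F [-1.8464  0.3359  2.4974] open 0.0005446718940023249
tool axes x,y,z: [ 0.028  -0.0123 -0.9995] [0.978  0.207  0.0248] [ 0.2066 -0.9783  0.0178]  yaw of y 11.950228296471195
shift [-0.0209  0.0042  0.0004]
```

>>> play_rows:
  moves:
    - [[0.003, 0, 0, 0, -1], [0.003, 0, 0, 0, -1], [0.003, 0, 0, 0, -1], [0.0015, 0.002, 0, 0, -1], [0.0015, 0.002, 0, 0, -1], [0.0015, 0.002, 0, 0, -1], [0.0015, 0.002, 0, 0, -1], [0.0015, 0.002, 0, 0, -1], [0.0015, 0.002, 0, 0, -1], [0, 0, 0, 0, -1]]

```text
time: 23.0
tool_pos: [0.6199, -0.0568, 0.0386]
tool_rot: [1.13, 1.516, -0.233]
contact_force: [1.3, 1.3, 2.6]
opening: 0.0002
```

```bash
python3 - <<'E'
from h import *
shift([.6013,-.0606,.064])
im=robot.read_camera("scene")[...,::-1]
f=lambda a:cv2.resize(a[230:285,200:250],None,fx=12,fy=10,interpolation=cv2.INTER_CUBIC)
cv2.imwrite("pics/s17.png",f(im))
E
```

```text
t 23.0 pos [ 0.6199 -0.0568  0.0386] F [1.2606 1.2982 2.5555] open 0.0002111824854205511
tool axes x,y,z: [ 0.0529 -0.0125 -0.9985] [0.977  0.2073 0.0492] [ 0.2063 -0.9782  0.0232]  yaw of y 11.976701721919808
shift [-0.0263 -0.0177  0.0004]
```

View pics/s17.png

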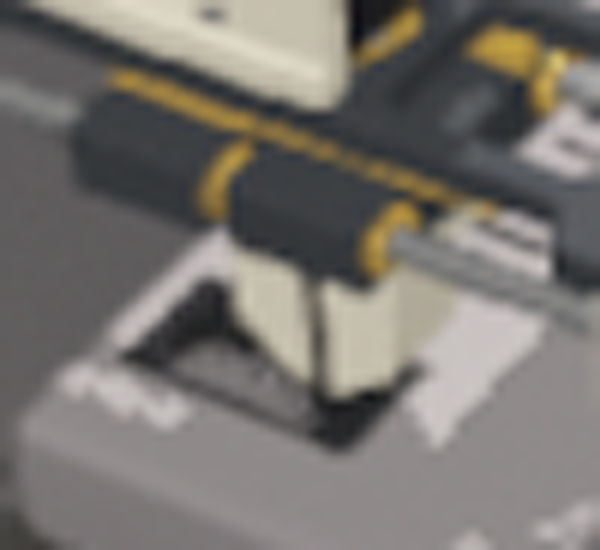

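>>> play_rows:
  moves:
    - [[-0.001, 0.002, 0, 0, -1], [-0.01, 0.002, 0, 0, -1], [-0.02, 0, 0, 0, -1], [-0.025, -0.01, 0.005, 0, -1], [-0.02, -0.02, 0.005, 0, -1], [-0.01, -0.005, 0, 0, -1], [0, 0, 0, 0, -1], [0, 0, 0, 0, -1], [0, 0, 0, 0, -1], [0, 0, 0, 0, -1]]

```text
time: 24.05
tool_pos: [0.5838, -0.0726, 0.1233]
tool_rot: [1.069, 1.528, -0.293]
contact_force: [-0.3, -0.2, -1.5]
opening: 0.0004
```

```bash
cat > wl.py <<'E'
from h import *
import sys
k=robot.get_calibration("wrist"); s=robot.observe(); shift([.6013,-.0606,.064])
im=robot.read_camera("wrist")
RL=Rn.from_euler('z',12.3,degrees=True).as_matrix(); ax=np.array([.6013,-.0606,.042])
c=proj("wrist",ax+[0,0,.015],k); u0,v0=int(c[0])-33,int(c[1])-22
a=im[max(v0,0):v0+44,u0:u0+66,::-1]; cv2.imwrite(sys.argv[1],cv2.resize(a,None,fx=11,fy=11,interpolation=cv2.INTER_CUBIC))
f=lambda P:(proj("wrist",P,k)-[u0,max(v0,0)]+.5)*11-.5
print("slot edges",f(ax+RL@[-.0257,0,.004]),f(ax+RL@[.0257,0,.004]))
for n in range(0,9):
    t=np.radians(-60+15*n); print(n,f(ax+RL@[.022*np.sin(t),0,.022*np.cos(t)]))
E
python3 wl.py pics/wl1.png
```

```text
t 24.05 pos [ 0.5838 -0.0726  0.1233] F [-0.3379 -0.163  -1.4775] open 0.00038669982821792383
tool axes x,y,z: [ 0.0411 -0.0124 -0.9991] [0.9776 0.2073 0.0377] [ 0.2066 -0.9782  0.0206]  yaw of y 11.96995643881073
shift [ 0.0598  0.0173 -0.0093]
slot edges [ 75.4794 219.4144] [650.5601 210.5207]
0 [152.9048 239.8618]
1 [195.6869 253.8859]
2 [251.7297 264.6128]
3 [316.8747 271.0271]
4 [385.8125 272.4877]
5 [452.7042 268.84  ]
6 [511.9423 260.4453]
7 [558.8616 248.1179]
8 [590.2335 232.9898]
```

View pics/wl1.png

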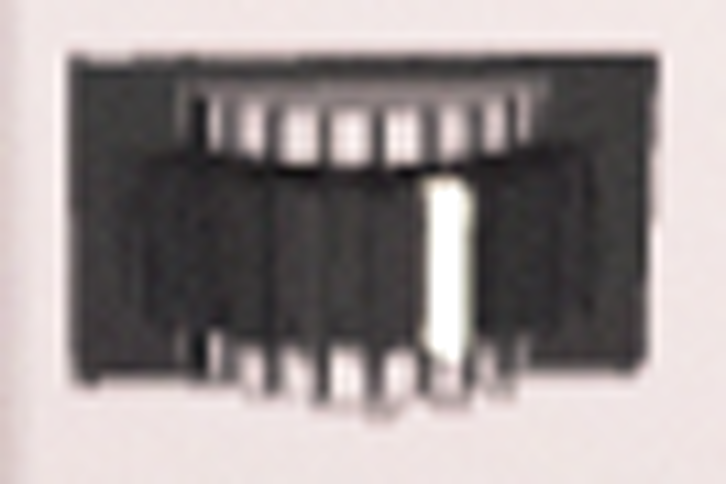

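>>> play_rows:
  moves:
    - [[-0.03, 0, 0, 0, -1], [-0.04, 0, 0, 0, -1], [-0.04, -0.01, 0, 0, -1], [-0.03, -0.02, 0, 0, -1], [-0.02, -0.04, 0.01, 0, -1], [0, -0.04, 0.02, 0, -1], [0, -0.04, 0.02, 0, -1], [0, -0.03, 0.02, 0, -1], [0, 0, 0, 0, -1], [0, 0, 0, 0, -1]]

```text
time: 25.1
tool_pos: [0.4117, -0.1779, 0.2785]
tool_rot: [1.03, 1.538, -0.327]
contact_force: [1.0, 0.1, -0.8]
opening: 0.0007
```

```bash
python3 - <<'E'
from h import *
shift([.6013,-.0606,.064])
im=robot.read_camera("scene")[...,::-1]; b=cv2.imread("pics/scene0.png")
cv2.imwrite("pics/s20.png",cv2.resize(im[110:370,130:360],None,fx=2.3,fy=2.3,interpolation=cv2.INTER_CUBIC))
f=lambda a,y,x:cv2.resize(a[y:y+48,x:x+48],None,fx=8,fy=11,interpolation=cv2.INTER_CUBIC)
cv2.imwrite("pics/s21.png",np.hstack([f(im,238,200),f(im,175,238)]))
im=robot.read_camera("top")[...,::-1]; cv2.imwrite("pics/t20.png",im)
E
```

```text
t 25.1 pos [ 0.4117 -0.1779  0.2785] F [ 0.9922  0.1239 -0.8164] open 0.0007179200314736656
tool axes x,y,z: [ 0.0308 -0.0105 -0.9995] [0.977  0.2116 0.0279] [ 0.2112 -0.9773  0.0167]  yaw of y 12.222881835048687
shift [ 0.219   0.204  -0.0782]
```

View pics/s20.png

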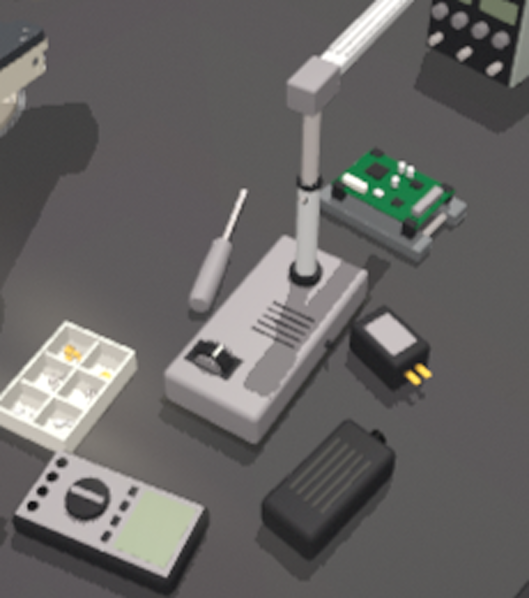

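View pics/s21.png

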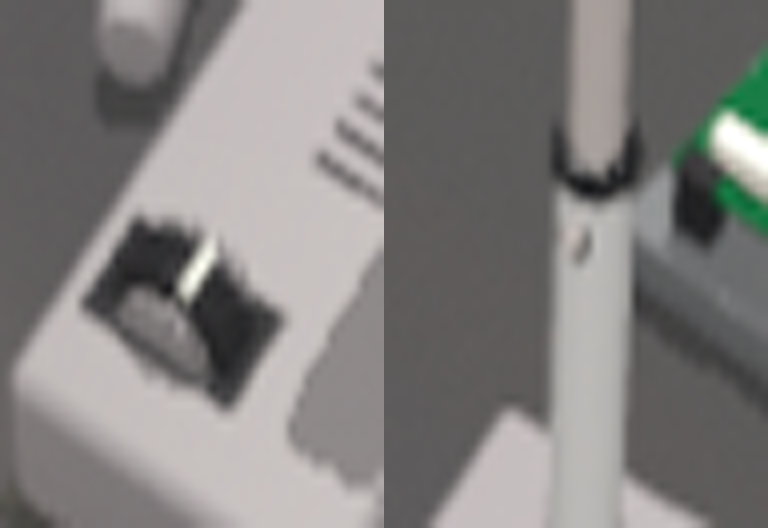

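View pics/t20.png

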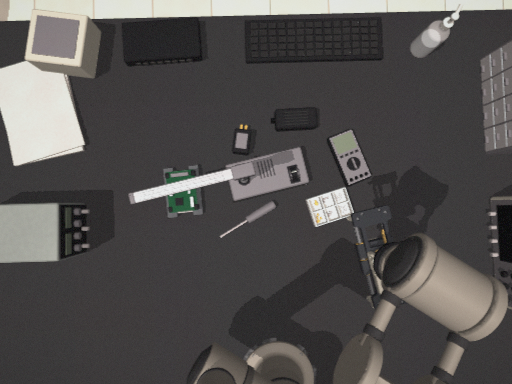

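```bash
python3 - <<'E'
from h import *
RL=Rn.from_euler('z',12.3,degrees=True).as_matrix(); ax=np.array([.6013,-.0606,.042])
for n in (3,4,5,6):
    t=np.radians(-60+15*n); print(n,[proj("scene",ax+RL@[.022*np.sin(t),y,.022*np.cos(t)]) for y in (-.007,.007)])
RL=Rn.from_euler('z',12.3,degrees=True).as_matrix(); P=np.array([.5905,.0855,.205])
for h in (.065,.07,.075,.08): print(h,proj("scene",P+[0,0,h]+RL@[-.015,-.025,0]),proj("scene",P+[0,0,h]+RL@[.015,-.025,0]))
im=cv2.imread("pics/s20.png")[30:130,260:370]; cv2.imwrite("pics/s22.png",cv2.resize(im,None,fx=5,fy=5))
E
```

```text
3 [array([218.8346, 260.6253]), array([222.3548, 256.5019])]
4 [array([220.9298, 261.4692]), array([224.4408, 257.3278])]
5 [array([223.0562, 262.7458]), array([226.5543, 258.5867])]
6 [array([225.0622, 264.3661]), array([228.5446, 260.1908])]
0.065 [253.9995 159.7599] [266.3531 164.5515]
0.07 [254.0364 157.8784] [266.4345 162.6646]
0.075 [254.0735 155.9837] [266.5164 160.7642]
0.08 [254.111  154.0755] [266.5989 158.8501]
```

View pics/s22.png

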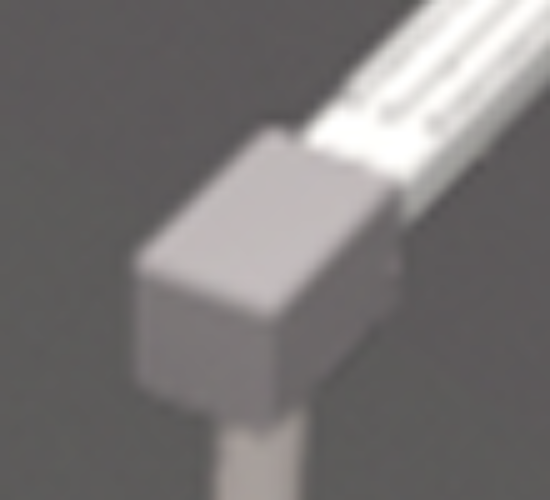

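```bash
python3 -c "
from cell import robot
print(robot.hand_in())"
```

```text
the job is handed in; nothing more can be done
None
```

The lamp is set up and handed in at about 25 s: the head is up with its lock button out, and the dimmer sits at the fifth click. Handing in gave no verdict.

**Head and lock button**
- The last scene picture puts the head 74 to 76 mm up.
- The wrist camera showed the button standing proud of the tube, covering the lower edge of its hole.
- After the first pull I pressed down to test the lock, and the head slid back about 5 mm, so it had not locked yet. I pulled again until it stopped at the same height. I did not repeat the press, so the lock rests on the pictures.

**Dimmer**
- The first press-and-roll moved the tool about 22 mm instead of the 12 mm I had planned. The wheel still stopped with the white rib 15 degrees past the top.
- The wrist view and the scene camera's columns both put it at the fifth click. The scene camera's rows were about 2 pixels off, in line with a small offset it showed elsewhere on the lamp.
- The white rib suggested the wheel started near the first click rather than at off.
- The forces I read at the end of each call near the wheel stayed under 4 N; I did not see the peak during the roll.

**Other checks**
- In the pictures, the closed fingertips seemed to end 15 to 20 mm short of the reported tool point, so I lowered in small steps until I felt contact.
- In the last scene and top pictures none of the other things looks moved, judged by eye.
- The gripper is clear of everything.

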